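# Finish the carton column and hold the spring retainer open at its mark

### The arm

A 7-joint arm with a two-finger parallel gripper is mounted at the origin on the work surface. World frame = base frame: x ahead of the robot, y to its left, z up, the work surface at z = 0. Lengths are in m, angles in rad, forces in N, time in s.
With the tool pointing down it reaches from about 0.425 to 0.925 m from the base axis. Payload 6.8 kg.
Tool frame: the origin (TCP) lies at the very end of the fingers, on their centre line; the grasp point (between the pads) lies 19 mm behind it; z points along the fingers, y is the line along which they close (so a half turn about z gives the same grasp; the last joint's range is limited). The gripper opens to 85 mm and grips with 20 to 120 N. Pads are 22 mm wide; open, the fingers measure 114 mm over their backs; the gripper's body (76 mm by 85 mm) begins 54 mm behind the grasp point. The pads swing forward as they close: fully open they stand 13 mm farther back than shut.
Start: joints at [-1.383, 0.477, 0.022, 1.555, -0.011, 1.109, -0.083], TCP at [0.197, 0.646, 0.199] pointing down, gripper open.
Joint ranges: [-2.96, 2.96], [-0.34, 2.1], [-1.41, 1.46], [0.24, 2.44], [-1.37, 4.51], [0.17, 1.92], [-2.96, 2.96]. Speed limits (rad/s): [2.39, 2.39, 3.14, 3.14, 3.14, 3.14, 3.14].

### API

Orientations are given as a unit quaternion [w, x, y, z].
In Python, from station import telemetry, viewer, job, search_frame, cut_out gives the robot as it stands. The module is installed in compiled form; this text tells all that it offers.
- The arm moves only by the shell command python3 -m crank 'ROWS' [FORCE]. ROWS is JSON, a list of rows, each an object with "delta_rot": the turn, a rotation vector about the tool's x, y, z in degrees, a list of three; "xyz": the shift along the tool's x, y, z in m, a list of three; "fingers": the gripper command: -1 is fully open, 1 is shut, values between are in proportion. In form: [{"delta_rot": [ax, ay, az], "xyz": [dx, dy, dz], "fingers": fingers}, ...]. A call has 1 to 10 rows; each row is the pose to reach, as a shift and turn from the pose commanded when the call began, along the tool's axes at that moment; what a row does not reach only later rows make up. A row lasts 1/10 s, in which the tool goes at most 50 mm and 8.59 degrees, less where a joint would pass 70% of its speed; a pose out of reach is approached as far as the arm can. A call with a gripper value outside its range is refused whole. The fingers move at their own pace and stop on an object; FORCE is the grip in N (left out, the last holds). Time passes only in rows, so rows that repeat a pose let the fingers close. It gives the time, the measured TCP pose, the force, the opening and the grip force at its end, in the units of the state.
- telemetry.get_obs(): the state, without advancing time (a new reading comes with each control period).
- viewer.read_camera(name): name is "side" or "top"; returns a dict with "img" (384x512x3 uint8, red, green, blue), "fx", "fy", "cx", "cy" (pixels), "origin" and "rotation" of the camera in the world. Camera axes: x right, y up, looking along -z (the intrinsics and any distortion apply to the point x, -y, -z); pixel columns grow to the right and rows downward; lengths in m; the calibration is good to about 2 mm. A picture is of the moment at which its call begins. There is no depth.
- job.hand_in(): hands the job in; it is judged then, once.
Trained networks look in the newest picture that a camera, given by its name, has taken for a name from the list of things; names that differ only in an ending like _2 or _b are one class to them, and where a whole thing is asked for, a point or a joint stands for the part that bears it (a point fixed in the world has none). Each returns a list of dicts, best first, with "score" (0 to 1); they miss things now and then, are a little off and sometimes report something else, mostly with a low value. They report only what shows in the picture. A call takes as long as a camera call. They do not tell look-alikes from the thing itself.
- search_frame(camera, thing): "pixel" ([column, row] in pixels, amid what is visible of it).
- cut_out(camera, thing): "pixels" (384x512 bool, what is visible of it) and "pixel" ([column, row] in pixels, amid what is visible of it).
The state is a dict: "t": time; "q": joint angles; "joint_vel": joint speeds; "joint_torque": joint torques, N m; "eef_pos": TCP position; "tool_rot": TCP orientation; "contact_force": force on the tool from outside, world axes, zero at the start; "torque": the same for the moment, N m; "gripper_width": opening from 0.0 (shut) to 1.0 (fully open); "grasp_force": force on a finger pad.
Only numpy, scipy, OpenCV 4.12 (cv2) and the standard library are available. Lean on these libraries where they do the work, as an engineer would, in place of code of your own. Each camera call takes 0.05 s, during which the arm holds its last target. There are 200 camera calls.

### The job

Finish the column of cartons in the stacking fixture: set the thicker loose carton gently and squarely on the carton that already stands there, then the thinner one squarely on top of that. Then pull the fixture's spring-loaded retainer slide out by its knob until its pointer lines up with the index mark, and keep holding it there so that the column can be taken out: the job finishes while you are still holding the slide open against its spring. Don't shift the column, and leave the other things on the table where they are.

Things in the scene. Friction and masses are not known exactly. Their poses are not given: they have to be found in the camera images.
- base_carton: closed brown carton, 90 (x) x 56 (y) x 50 (z) mm, about 0.3 kg, loose, standing on the fixture's deck (deck top 20 mm above the table). Origin at the centre of its underside, z up.
- thick_carton: loose closed brown carton, 90 (x) x 56 (y) x 48 (z) mm, about 0.18 kg, lying flat on the table to one side of the fixture; the thicker of the two loose ones. Origin at the centre of its underside, z up.
- thin_carton: loose closed brown carton, 90 (x) x 56 (y) x 30 (z) mm, about 0.12 kg, lying flat on the table to the other side of the fixture; the thinner of the two loose ones. Origin at the centre of its underside, z up.
- fixture: metal stacking fixture fixed to the table: base plate 280 (x) x 120 (y) x 12 (z) mm, centred 10 mm to -x of the origin; the deck with the column is centred 70 mm to +x of the origin, and a stop stands behind it (128 mm to +x of the origin at most, 52 mm high). Origin on the table. The slide is pulled along the fixture's own -x (roughly towards the robot). Nothing on the fixture beside the long (y) sides of the column.
- slide (a joint): the retainer slide in m: 0 = sprung home, grows as it is pulled out along the fixture's -x; end stop at 0.075. The spring needs about 6 N to start and 0.12 N more per mm (about 13 N at 60 mm) and drives it back home whenever it is let go. The mark lies at 0.035 to 0.060.
- knob_top (a point): centre of the top of the slide's upright round knob: a black plastic post, 18 mm diameter, 62 mm tall, its top 89 mm above the table and its foot 27 mm above the table; moves with the slide. With the slide home it stands 60 mm to -x of the fixture's origin. The carriage under it is 56 mm wide; the flanking rails are 24 mm high, and the slide's retainer plate (47 mm high) stands 73 to 79 mm to +x of the knob's axis.
- pointer (a point): end of the slide's pointer, a brass bar 4 mm wide sticking out of the carriage towards the fixture's -y, 34 mm above the table; moves with the slide. Axes as the fixture's. With the slide home it stands 20 mm to -x of the fixture's origin.
- mark_line (a point): index mark: the inner edge of the 3 mm thin upright brass fin on a small dark block (18 x 8 mm, 34 mm above the table at its top) fixed on the base plate's -y side; it does not move. Axes as the fixture's. The slide is at the mark when the pointer is at the same place as the mark along the fixture's x (the pull needed = how far the mark lies to -x of the pointer with the slide home).
- ring_bin: bystander: open grey plastic bin 120 (x) x 160 (y) x 70 (z) mm with brass rings. Origin at the centre of its underside.
- ear_muffs: bystander: green ear muffs lying flat, two cups of 76 mm diameter, 120 mm apart along y, 34 mm high, band to +x. Origin on the table midway between the cups.
- screwdriver: bystander: screwdriver lying on the table beyond the fixture, along its own x.
Things that resemble listed ones, but are neither listed nor needed, are in the scene too. Leave any orange look-alike of the base_carton alone. What is shaped like the thin_carton but orange is not meant.

How it is judged:
On the way, in this order (a step that is already met when the one before it is completed fails the run):
1. the thicker carton stands squarely on the base carton, released (x of thick_carton in the frame of base_carton between -0.008 and 0.008 m and y of thick_carton in the frame of base_carton between -0.008 and 0.008 m and z of thick_carton in the frame of base_carton between 0.046 and 0.054 m and angle between the x axis of thick_carton and the x axis of base_carton, either way round below 0.12 rad and angle between thick_carton's own z axis and vertical below 0.05 rad and linear speed of thick_carton below 0.02 m/s and contact force between thick_carton and the arm below 0.3 N and contact force between thick_carton and the fingers below 0.3 N), for 0.2 s.
2. the thinner carton stands squarely on the thicker one, released (all of step 1 and x of thin_carton in the frame of thick_carton between -0.008 and 0.008 m and y of thin_carton in the frame of thick_carton between -0.008 and 0.008 m and z of thin_carton in the frame of thick_carton between 0.044 and 0.052 m and angle between the x axis of thin_carton and the x axis of thick_carton, either way round below 0.12 rad and angle between thin_carton's own z axis and vertical below 0.05 rad and linear speed of thin_carton below 0.02 m/s and contact force between thin_carton and the arm below 0.3 N and contact force between thin_carton and the fingers below 0.3 N), for 0.2 s.
3. the slide is held with its pointer at the mark (x of pointer in the frame of mark_line between -0.005 and 0.005 m and value of joint slide above 0.025 m and velocity of joint slide between -0.01 and 0.01 m/s and (contact force between slide and the fingers above 2 N or contact force between slide and the arm above 2 N) and contact force between slide and base_carton below 0.5 N and contact force between slide and thick_carton below 0.5 N and contact force between slide and thin_carton below 0.5 N and contact force between slide and ring_bin below 0.5 N and contact force between slide and ear_muffs below 0.5 N and contact force between slide and screwdriver below 0.5 N), for 0.3 s.
At the end, for the whole second after the job is handed in: Cartons stacked base, thick, thin, each within 8 mm and 0.12 rad of the one below, level, still, untouched; base carton within 12 mm of its start; the pointer still and within 5 mm of the mark along the pull, the robot pressing the slide with over 2 N, nothing else wedging it (all of step 2 and all of step 3 and distance of base_carton from where it was at the start of the episode below 0.012 m and angle between base_carton's own z axis and vertical below 0.05 rad); the arm keeps its last pose, push and grip.
It fails at once if the bin of rings is moved by more than 20 mm (distance of ring_bin from where it was at the start of the episode above 0.02 m).
It fails at once if the pair of ear muffs is moved by more than 20 mm (distance of ear_muffs from where it was at the start of the episode above 0.02 m).
It fails at once if the screwdriver is moved by more than 20 mm (distance of screwdriver from where it was at the start of the episode above 0.02 m).
It fails at once if the thick carton is dropped instead of set down (linear speed of thick_carton above 0.5 m/s and contact force between thick_carton and the fingers below 0.05 N and contact force between thick_carton and the arm below 0.05 N).
It fails at once if the thin carton is dropped instead of set down (linear speed of thin_carton above 0.5 m/s and contact force between thin_carton and the fingers below 0.05 N and contact force between thin_carton and the arm below 0.05 N).
It also fails if it takes over 67 s, if anything falls off the work surface, if the arm or the gripper's body presses on something with over 40 N, if the wrist force passes 120 N, or if a joint passes its speed limit or range.

## Working session

There is one attempt and no reset: what is moved stays moved. The work goes in short steps, Python scripts to look and compute and a shell command to move; the robot and the scene stay as the last step left them, time stands still between calls to the robot, and variables do not carry over. Pictures are saved under pics/ and viewed, at most 10 in all, crops included, and the job is handed in when it is done.

```bash
mkdir -p pics; python3 - <<'E'
from station import telemetry, viewer, search_frame, cut_out
import cv2, numpy as np
o=telemetry.get_obs(); print({k:np.round(v,3).tolist() for k,v in o.items()})
ims=[]
for c in("top","side"):
    r=viewer.read_camera(c); ims.append(r["img"])
    print(c,{k:np.round(r[k],4).tolist() for k in r if k!="img"})
    for n in("base_carton","thick_carton","thin_carton","fixture","knob_top","pointer","mark_line","ring_bin","ear_muffs","screwdriver"):
        print(n,[(np.round(d["pixel"]).tolist(),round(d["score"],2)) for d in search_frame(c,n)][:5])
    cv2.imwrite(f"pics/{c}0.png",cv2.resize(r["img"][...,::-1],(800,600),interpolation=cv2.INTER_CUBIC))
E
```

```text
{'t': 0.0, 'q': [-1.383, 0.478, 0.022, 1.556, -0.011, 1.109, -0.083], 'joint_vel': [-0.0, -0.0, 0.002, -0.002, -0.001, -0.001, -0.0], 'joint_torque': [-0.0, -59.644, 1.608, -28.12, 0.012, 0.009, 0.0], 'eef_pos': [0.197, 0.645, 0.197], 'tool_rot': [-0.0, 0.147, 0.989, -0.001], 'contact_force': [-0.165, 0.627, 0.346], 'torque': [-0.04, 0.036, -0.025], 'grasp_force': 0.0, 'gripper_width': 0.995}
top {'fx': 409.3437, 'fy': 409.3437, 'cx': 252.8536, 'cy': 189.7505, 'origin': [0.3727, -0.0417, 1.3862], 'rotation': [0.7055, 0.0595, -0.0564, -0.704]}
base_carton [([204.0, 220.0], 0.84), ([204.0, 166.0], 0.69), ([261.0, 180.0], 0.64)]
thick_carton [([141.0, 240.0], 0.84)]
thin_carton [([339.0, 223.0], 0.6)]
fixture [([264.0, 213.0], 0.78)]
knob_top [([265.0, 209.0], 0.59)]
pointer [([264.0, 209.0], 0.69)]
mark_line []
ring_bin [([134.0, 152.0], 0.86)]
ear_muffs [([339.0, 156.0], 0.73)]
screwdriver [([265.0, 124.0], 0.56)]
side {'fx': 349.367, 'fy': 349.367, 'cx': 259.1868, 'cy': 191.3081, 'origin': [0.0845, -0.7, 0.5814], 'rotation': [0.8201, 0.4671, -0.1752, -0.2804]}
base_carton [([193.0, 198.0], 0.97), ([238.0, 183.0], 0.7), ([265.0, 205.0], 0.57), ([241.0, 226.0], 0.33)]
thick_carton [([144.0, 177.0], 0.64)]
thin_carton [([292.0, 294.0], 0.75), ([340.0, 340.0], 0.71)]
fixture [([237.0, 234.0], 0.96), ([369.0, 251.0], 0.68)]
knob_top [([241.0, 225.0], 0.93)]
pointer [([241.0, 228.0], 0.8), ([143.0, 178.0], 0.3)]
mark_line [([247.0, 243.0], 0.46), ([212.0, 151.0], 0.21)]
ring_bin [([210.0, 154.0], 0.7), ([264.0, 206.0], 0.22)]
ear_muffs [([367.0, 254.0], 0.9)]
screwdriver [([321.0, 197.0], 0.62)]
```

View pics/top0.png

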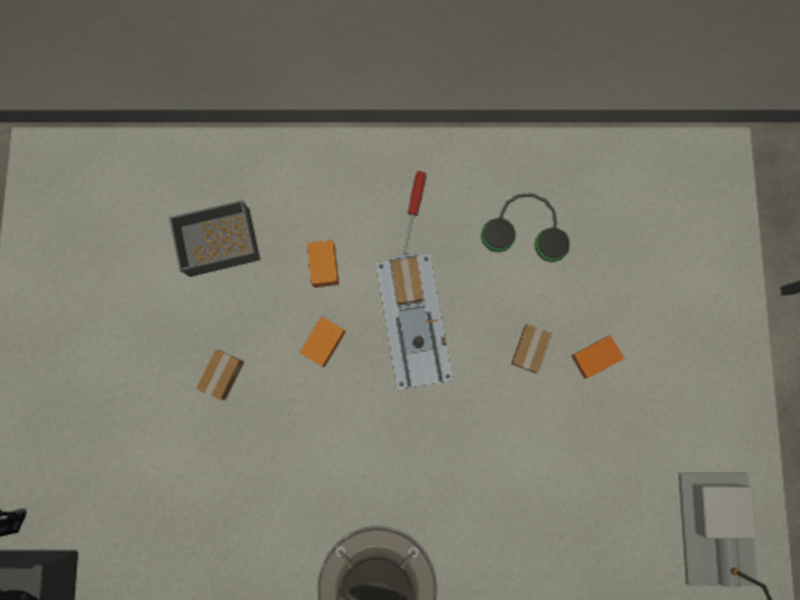

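View pics/side0.png

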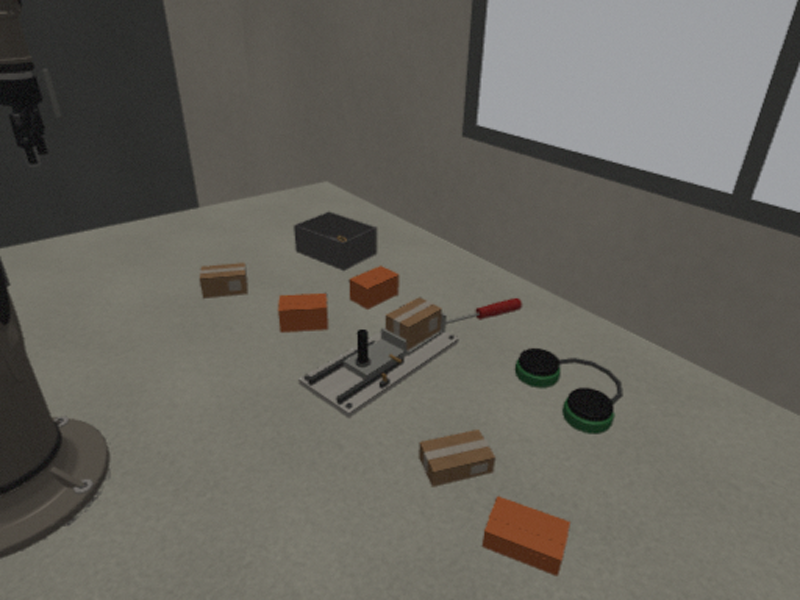

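Top view (800 px scale): brown loose cartons are at (219,374) on the left (thick) and (532,349) on the right (thin). The base carton is in the fixture at (407,279) and the knob at (418,341). In 384×512 pixels:
- **Could be taken for thick or base:** orange (204,220) and orange (204,166). I reject both.
- **Could be taken for thin:** orange (383,228), also rejected.
- **Chosen:** thick is brown (141,240), thin is brown (340,223), base is (261,180).

```bash
cat > h.py <<'E'
import numpy as np, cv2
from scipy.optimize import minimize
from scipy.spatial.transform import Rotation as R
from station import viewer, cut_out, search_frame, telemetry
def rot(q): return R.from_quat([q[1],q[2],q[3],q[0]]).as_matrix()
class Cam:
    def __init__(s,n):
        r=viewer.read_camera(n); s.n=n; s.img=r["img"]; s.K=[r[k] for k in("fx","fy","cx","cy")]
        s.o=np.array(r["origin"]); q=np.array(r["rotation"]); s.R=rot(q) if q.shape==(4,) else q
    def proj(s,P):
        c=(np.atleast_2d(P)-s.o)@s.R; fx,fy,cx,cy=s.K
        return np.c_[cx+fx*c[:,0]/-c[:,2], cy-fy*c[:,1]/-c[:,2]]
    def ray(s,px,z):
        fx,fy,cx,cy=s.K; d=s.R@np.array([(px[0]-cx)/fx,-(px[1]-cy)/fy,-1]); return s.o+d*(z-s.o[2])/d[2]
def box(x,y,a,size,z0,off=0):
    L,W,H=size; c,s=np.cos(a),np.sin(a)
    return np.array([[x+c*u-s*v,y+s*u+c*v,z0+h] for u in(off-L/2,off+L/2) for v in(-W/2,W/2) for h in(0,H)])
S=4
def rast(p):
    m=np.zeros((384*S,512*S),np.uint8); h=cv2.convexHull(p.astype(np.float32)).reshape(-1,2)
    cv2.fillConvexPoly(m,np.round(((h+.5)*S-.5)*16).astype(np.int32),1,shift=4)
    return cv2.resize(m.astype(np.float32),(512,384),interpolation=cv2.INTER_AREA)
def fit(obs,size,z0,x0,off=0,top=False):
    """obs: list of (cam,mask); returns x,y,a and IoUs"""
    def iou(p):
        b=box(*p[:2],p[2],size,z0,off)
        if top: b=b[1::2]
        return [np.minimum(r:=rast(c.proj(b)),m).sum()/np.maximum(r,m).sum() for c,m in obs]
    best=min((minimize(lambda p:-sum(iou(p)),[x0[0],x0[1],a],method="Nelder-Mead",options=dict(initial_simplex=np.array([x0[0],x0[1],a])+np.array([[0,0,0],[.012,0,0],[0,.012,0],[0,0,.3]]),xatol=1e-4,fatol=1e-5)) for a in (x0[2] if len(x0)>2 else (-1.2,-.6,0,.6,1.2))),key=lambda r:r.fun)
    return best.x, np.round(iou(best.x),3)
def mask(c,thing,near):
    ds=cut_out(c.n,thing); 
    ds=[d for d in ds if np.hypot(*(np.array(d["pixel"])-near))<20]
    return None if not ds else ds[0]["pixels"].astype(np.float32)
E
cat > m1.py <<'E'
from h import *
cams={n:Cam(n) for n in("top","side")}
for name,size,z0,pt,ps in(("thick_carton",(.09,.056,.048),0,(141,240),(144,179)),("thin_carton",(.09,.056,.03),0,(340,223),(292,292)),("base_carton",(.09,.056,.05),.02,(261,180),(265,206)),("fixture",(.28,.12,.012),0,(264,209),(240,232))):
    obs=[]
    for n,p in(("top",pt),("side",ps)):
        cams[n].img=cams[n].img; 
        Cam(n); m=mask(cams[n],name,p)
        if m is not None: obs.append((cams[n],m))
    g=cams["top"].ray(pt,z0+size[2])
    for o in ([obs] if len(obs)<2 else [obs,obs[:1],obs[1:]]):
        if o:
            x,i=fit(o,size,z0,g[:2],off=-.01 if name=="fixture" else 0); print(name,[c.n for c,_ in o],x.round(4),i)
for n,b in(("top",(120,150,360,260)),("side",(190,180,300,270))):
    x0,y0,x1,y1=b; im=cams[n].img[y0:y1,x0:x1,::-1]; s=780/(x1-x0)
    cv2.imwrite(f"pics/{n}_c.png",cv2.resize(im,None,fx=s if n=="side" else 3.25,fy=s if n=="side" else 3.25,interpolation=cv2.INTER_CUBIC))
E
python3 m1.py; python3 -c "
import cv2,numpy as np
a=cv2.imread('pics/top_c.png');b=cv2.imread('pics/side_c.png');print(a.shape,b.shape)"
```

```text
thick_carton ['top', 'side'] [ 0.434   0.3337 -0.4118] [0.868 0.941]
thick_carton ['top'] [ 0.4333  0.3354 -0.382 ] [0.877]
thick_carton ['side'] [0.4333 0.3308 2.7184] [0.955]
thin_carton ['top', 'side'] [ 0.4904 -0.3266 -0.3817] [0.898 0.95 ]
thin_carton ['top'] [ 0.4893 -0.3249 -0.3781] [0.915]
thin_carton ['side'] [ 0.4904 -0.3279 -0.375 ] [0.961]
base_carton ['top', 'side'] [ 0.6291 -0.0601  0.1375] [0.913 0.831]
base_carton ['top'] [ 0.6279 -0.0587  0.148 ] [0.931]
base_carton ['side'] [ 0.6304 -0.0629  0.1478] [0.869]
fixture ['top', 'side'] [ 0.5604 -0.0743  0.1739] [0.753 0.817]
fixture ['top'] [ 0.5594 -0.0728  0.1759] [0.761]
fixture ['side'] [ 0.5609 -0.0761  0.1668] [0.826]
(358, 780, 3) (638, 780, 3)
```

View pics/top_c.png

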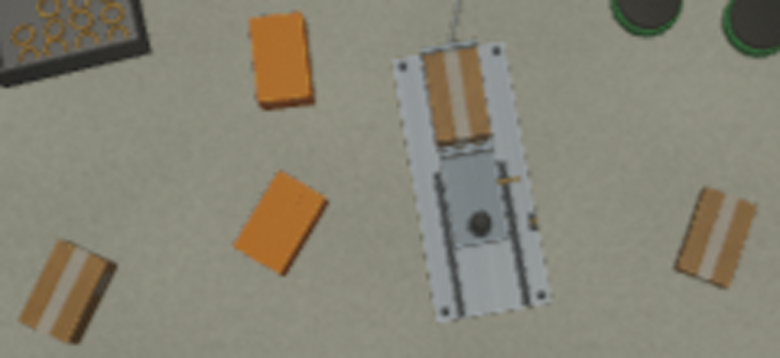

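The crop confirms brown thick at (68,292), thin at (716,237) and the base in the fixture at (457,97). The pointer is at (518,181) and the mark at (533,221). Next I work out the approach to thick.

```bash
cat > go.py <<'E'
# usage: go.py x y z heading_deg(tool x axis, mod 180) -> shift/turn in tool axes
import sys; from h import *
o=telemetry.get_obs(); x,y,z,h=map(float,sys.argv[1:5]); T=rot(o["tool_rot"])
best=None
for k in(0,180):
    a=np.radians(h+k); D=np.c_[[np.cos(a),np.sin(a),0],[np.sin(a),-np.cos(a),0],[0,0,-1]]
    rv=R.from_matrix(T.T@D).as_rotvec(degrees=True)
    if best is None or np.linalg.norm(rv)<np.linalg.norm(best): best=rv
print("xyz",(T.T@(np.array([x,y,z])-o["eef_pos"])).round(4),"rot",best.round(2),"q",np.round(o["q"],2),"tcp",np.round(o["eef_pos"],4),"t",round(o["t"],2),"F",np.round(o["contact_force"],1),"w",round(o["gripper_width"],3),"g",round(o["grasp_force"],1))
E
python3 go.py .434 .3335 .12 -23.5
```

```text
xyz [-0.318  -0.2295  0.0785] rot [ 0.   -0.    6.55] q [-1.38  0.48  0.02  1.56 -0.01  1.11 -0.08] tcp [0.1968 0.6457 0.1985] t 2.0 F [-0.3 -0.3 -0.2] w 1.001 g 0.0
```

```bash
python3 -m crank '[{"delta_rot":[0,0,6.5],"xyz":[-0.318,-0.2295,0.0785],"fingers":-1},{"delta_rot":[0,0,6.5],"xyz":[-0.318,-0.2295,0.0785],"fingers":-1},{"delta_rot":[0,0,6.5],"xyz":[-0.318,-0.2295,0.0785],"fingers":-1},{"delta_rot":[0,0,6.5],"xyz":[-0.318,-0.2295,0.0785],"fingers":-1},{"delta_rot":[0,0,6.5],"xyz":[-0.318,-0.2295,0.0785],"fingers":-1},{"delta_rot":[0,0,6.5],"xyz":[-0.318,-0.2295,0.0785],"fingers":-1},{"delta_rot":[0,0,6.5],"xyz":[-0.318,-0.2295,0.0785],"fingers":-1},{"delta_rot":[0,0,6.5],"xyz":[-0.318,-0.2295,0.0785],"fingers":-1},{"delta_rot":[0,0,6.5],"xyz":[-0.318,-0.2295,0.0785],"fingers":-1},{"delta_rot":[0,0,6.5],"xyz":[-0.318,-0.2295,0.0785],"fingers":-1}]' 30; python3 go.py .434 .3335 .015 -23.5
```

```text
t: 3.0
eef_pos: [0.4349, 0.3321, 0.12]
tool_rot: [0.0, 0.205, 0.979, -0.0]
contact_force: [-0.4, 0.2, 0.3]
gripper_width: 1.001
grasp_force: 0.0
xyz [0.0014 0.0009 0.105 ] rot [-0.01  0.   -0.15] q [-0.88  0.36  0.14  1.95 -0.07  0.84  0.45] tcp [0.4349 0.3321 0.12  ] t 3.0 F [-0.4  0.2  0.3] w 1.001 g 0.0
```

```bash
python3 -m crank '[{"delta_rot":[0,0,0],"xyz":[0.001,0.001,0.04],"fingers":-1},{"delta_rot":[0,0,0],"xyz":[0.001,0.001,0.08],"fingers":-1},{"delta_rot":[0,0,0],"xyz":[0.001,0.001,0.105],"fingers":-1},{"delta_rot":[0,0,0],"xyz":[0.001,0.001,0.105],"fingers":-1},{"delta_rot":[0,0,0],"xyz":[0.001,0.001,0.105],"fingers":1},{"delta_rot":[0,0,0],"xyz":[0.001,0.001,0.105],"fingers":1},{"delta_rot":[0,0,0],"xyz":[0.001,0.001,0.105],"fingers":1},{"delta_rot":[0,0,0],"xyz":[0.001,0.001,0.105],"fingers":1},{"delta_rot":[0,0,0],"xyz":[0.001,0.001,0.105],"fingers":1},{"delta_rot":[0,0,0],"xyz":[0.001,0.001,0.105],"fingers":1}]' 30; python3 go.py .434 .3335 .15 -23.5
```

```text
t: 4.0
eef_pos: [0.4337, 0.3349, 0.0154]
tool_rot: [0.0, 0.203, 0.979, 0.0]
contact_force: [-0.5, 0.2, -0.2]
gripper_width: 0.001
grasp_force: 0.0
xyz [-0.0009 -0.0011 -0.1346] rot [0.03 0.01 0.04] q [-0.86  0.52  0.11  2.01 -0.1   0.62  0.48] tcp [0.4337 0.3349 0.0154] t 4.0 F [-0.5  0.2 -0.2] w 0.001 g 0.0
```

```bash
python3 - <<'E'
from h import *
a=Cam("top");b=Cam("side")
p=telemetry.get_obs()["eef_pos"]
print(a.proj(p),b.proj(p))
A=cv2.resize(a.img[190:290,90:190,::-1],(400,400),interpolation=cv2.INTER_CUBIC);B=cv2.resize(b.img[120:220,90:190,::-1],(400,400),interpolation=cv2.INTER_CUBIC)
cv2.imwrite("pics/g1.png",np.hstack([A,B]))
E
```

```text
[[141.63716518 238.68329802]] [[143.41750782 180.85762823]]
```

View pics/g1.png

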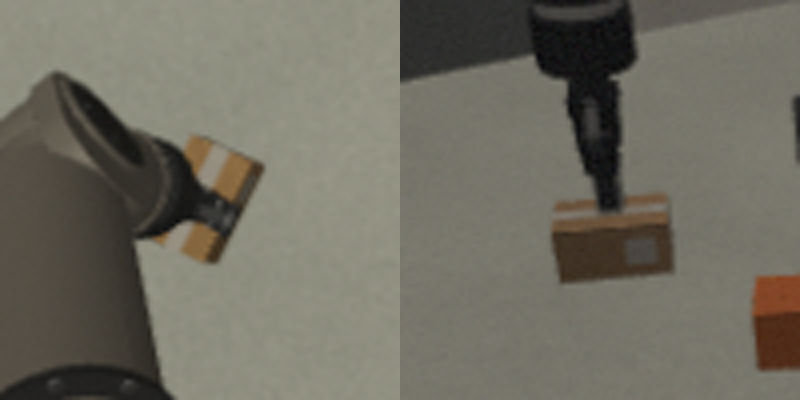

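```bash
python3 - <<'E'
from h import *
a=Cam("top");b=Cam("side")
o=telemetry.get_obs(); p=o["eef_pos"]; print(p,o["gripper_width"],o["grasp_force"],o["contact_force"])
T=rot(o["tool_rot"])
def crop(c,x,y):
    k=8; im=cv2.resize(c.img[y:y+60,x:x+50,::-1],(400,480),interpolation=cv2.INTER_CUBIC); im=cv2.convertScaleAbs(im,alpha=1.6,beta=25)
    q=lambda P:tuple(int(v) for v in ((c.proj(P)[0]-[x,y]+.5)*8))
    for d in(0,.019,.073): cv2.circle(im,q(p-T[:,2]*d),4,(0,0,255),1)
    B=box(.434,.3335,-.41,(.09,.056,.048),0)
    for i in range(8):
        for j in(1,2,4):
            if not i&j: cv2.line(im,q(B[i]),q(B[i|j]),(0,255,0),1)
    return im
cv2.imwrite("pics/g2.png",np.hstack([crop(a,115,210),crop(b,118,135)]))
E
```

```text
[0.4337009  0.33487264 0.01533142] -0.002681653153896683 2.4242493510246277 [-0.84155924  0.43774081  5.35695498]
```

View pics/g2.png

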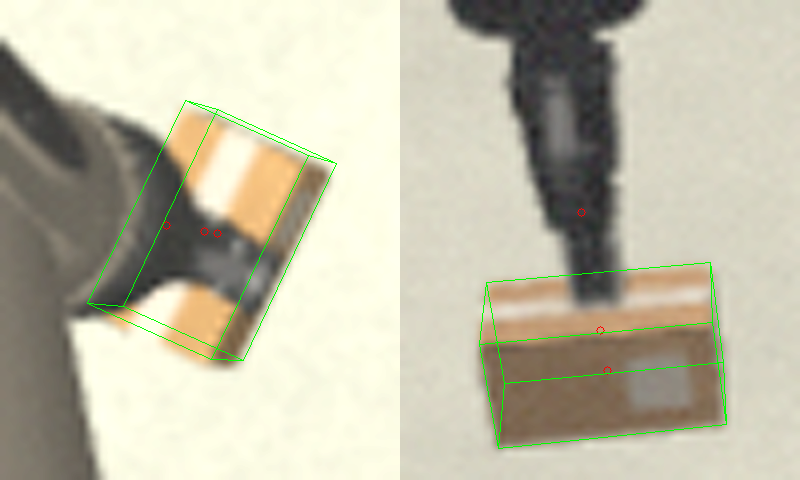

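The overlay shows the carton unmoved and the finger at side crop (597,305), not at the reported TCP at (607,370). I'll triangulate the real tip before moving on.

```bash
python3 - <<'E'
from h import *
from scipy.optimize import least_squares
a=Cam("top");b=Cam("side")
f=lambda pa,pb:least_squares(lambda P:np.r_[a.proj(P)[0]-pa,b.proj(P)[0]-pb],[.43,.33,.05])
for pa in((148,245.6),(146,244.5),(144,242)):
    r=f(pa,(142.6,173.1)); print(r.x.round(4),r.fun.round(1))
o=telemetry.get_obs(); print({k:np.round(v,3).tolist() for k,v in o.items()})
E
```

```text
[0.416  0.2978 0.0646] [ 0.8 -2.  -2.1  0.2]
[0.4191 0.3056 0.0604] [ 0.7 -1.9 -1.9  0.2]
[0.4247 0.3147 0.0552] [ 0.4 -1.1 -1.1  0.1]
{'t': 4.3, 'q': [-0.859, 0.519, 0.112, 2.006, -0.095, 0.621, 0.477], 'joint_vel': [-0.001, 0.0, 0.0, -0.002, 0.0, 0.002, 0.0], 'joint_torque': [0.024, -49.13, 2.816, -17.528, 0.019, -0.384, -0.001], 'eef_pos': [0.434, 0.335, 0.015], 'tool_rot': [0.0, 0.203, 0.979, 0.0], 'contact_force': [-0.646, -0.834, 5.849], 'torque': [-0.123, 0.181, -0.005], 'grasp_force': 2.773, 'gripper_width': -0.002}
```

```bash
python3 - <<'E'
from h import *
a=Cam("top");b=Cam("side")
for z in(.199,.212,.25,.3): print(z,a.proj([.197,.646,z]).round(1),b.proj([.197,.646,z]).round(1))
print(cv2.imread("pics/top0.png").shape)
A=cv2.imread("pics/top0.png")[470:600,0:130];B=cv2.imread("pics/side0.png")[50:180,0:130]
A,B=[cv2.convertScaleAbs(cv2.resize(i,(390,390)),alpha=1.8,beta=30) for i in(A,B)]
for im,c,oy in((A,a,470),(B,b,50)):
    for d in (0,.054+.019):
        p=c.proj([.197,.646,.199+d])[0]*1.5625; cv2.circle(im,(int(p[0]*3),int((p[1]-oy)*3)),4,(0,0,255),1)
cv2.imwrite("pics/g3.png",np.hstack([A,B]))
E
```

```text
0.199 [[  8.8 320.5]] [[ 28.5 115.5]]
0.212 [[  6.  321.2]] [[ 27.3 111.7]]
0.25 [[ -2.5 323.4]] [[ 23.7 100.2]]
0.3 [[-14.6 326.5]] [[18.7 84.4]]
(600, 800, 3)
```

View pics/g3.png

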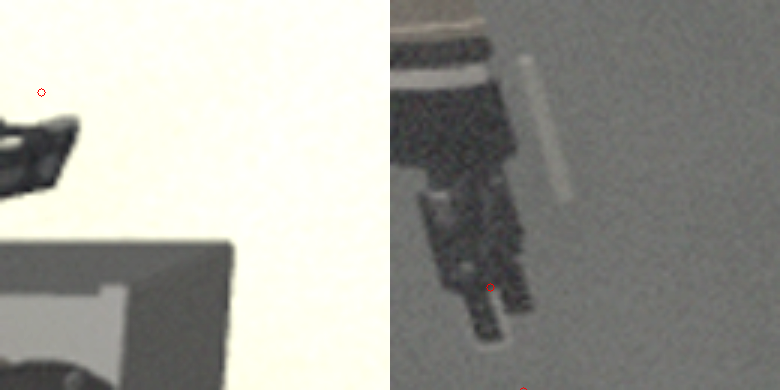

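Side view at the start: the tips are at about (500,330), but the reported TCP projects to (523,388). That is a consistent offset, so I check whether it comes from the cameras or the arm.

```bash
python3 - <<'E'
from h import *
from scipy.optimize import least_squares
a=Cam("top");b=Cam("side")
r=viewer.read_camera("top"); print({k:(np.shape(v)) for k,v in r.items()})
f=lambda pa,pb:least_squares(lambda P:np.r_[a.proj(P)[0]-pa,b.proj(P)[0]-pb],[.43,.33,.05])
r=f((12.8,332.8),(23.5,102.4));print("start tip",r.x.round(3),r.fun.round(1))
r=f((265,211),(236,219));print("knob mid-ish",r.x.round(3),r.fun.round(1))
print("origin",a.proj([0,0,0]),b.proj([0,0,0]), "z.1",a.proj([0,0,.05]),b.proj([0,0,.05]))
for y,x in((.0,.0),): pass
# independent table-plane test: orange boxes/features seen by both
for n,pa,pb in(("muffs",(339,156),(367,254)),("bin",(134,152),(210,154)),("muffs",0,0)):
    if pa: print(n,a.ray(pa,.034).round(3),b.ray(pb,.034).round(3))
def crop(im,x0,y0,x1,y1):return cv2.convertScaleAbs(cv2.resize(im[y0:y1,x0:x1,::-1],(390,390)),alpha=1.5,beta=20)
A,B=a.img.copy(),b.img.copy()
t=np.linspace(0,2*np.pi,60)
E
```

```text
{'img': (384, 512, 3), 'fx': (), 'fy': (), 'cx': (), 'cy': (), 'origin': (3,), 'rotation': (4,)}
start tip [0.182 0.599 0.256] [ 0.5 -3.1 -3.3  0.1]
knob mid-ish [ 0.523 -0.075  0.053] [-0.1  0.2  0.2 -0. ]
origin [[241.34265323 375.83702809]] [[  5.75282739 310.33507023]] z.1 [[240.82126048 380.47786233]] [[ -2.85228367 292.73518706]]
muffs [ 0.713 -0.327  0.034] [ 0.706 -0.361  0.034]
bin [0.726 0.37  0.034] [0.708 0.357 0.034]
```

Both cameras and the base agree: the origin projects onto the base centre, and the knob triangulates well. The horizontal mismatch is only that I picked a single finger. What's left is the fingertips sitting about 35 mm behind the reported TCP along the tool axis. I'll lift, open and check that with markers.

```bash
python3 -m crank '[{"delta_rot":[0,0,0],"xyz":[0,0,-0.02],"fingers":1},{"delta_rot":[0,0,0],"xyz":[0,0,-0.045],"fingers":-1},{"delta_rot":[0,0,0],"xyz":[0,0,-0.045],"fingers":-1},{"delta_rot":[0,0,0],"xyz":[0,0,-0.045],"fingers":-1},{"delta_rot":[0,0,0],"xyz":[0,0,-0.045],"fingers":-1},{"delta_rot":[0,0,0],"xyz":[0,0,-0.045],"fingers":-1}]' 30; python3 - <<'E'
from h import *
a=Cam("top");b=Cam("side")
o=telemetry.get_obs(); p=o["eef_pos"]; print(p.round(4) if hasattr(p,'round') else p,o["gripper_width"],np.round(o["contact_force"],1))
T=rot(o["tool_rot"])
def crop(c,x,y):
    im=cv2.resize(c.img[y:y+60,x:x+50,::-1],(400,480),interpolation=cv2.INTER_CUBIC); im=cv2.convertScaleAbs(im,alpha=1.8,beta=35)
    q=lambda P:tuple(int(v) for v in ((c.proj(P)[0]-[x,y]+.5)*8))
    for d,col in((.0,(0,0,255)),(.013,(0,160,255)),(.046,(255,0,0))):
        for s in(-.0425,.0425): cv2.circle(im,q(p-T[:,2]*d+T[:,1]*s),4,col,1)
    return im
cv2.imwrite("pics/g4.png",np.hstack([crop(a,115,210),crop(b,118,125)]))
E
```

```text
t: 5.15
eef_pos: [0.4329, 0.3342, 0.059]
tool_rot: [-0.0, 0.203, 0.979, -0.001]
contact_force: [0.1, 0.7, -0.0]
gripper_width: 0.844
grasp_force: 0.0
[0.4331 0.3344 0.0592] 0.9937254044830985 [-1.5 -0.4  0.2]
```

View pics/g4.png

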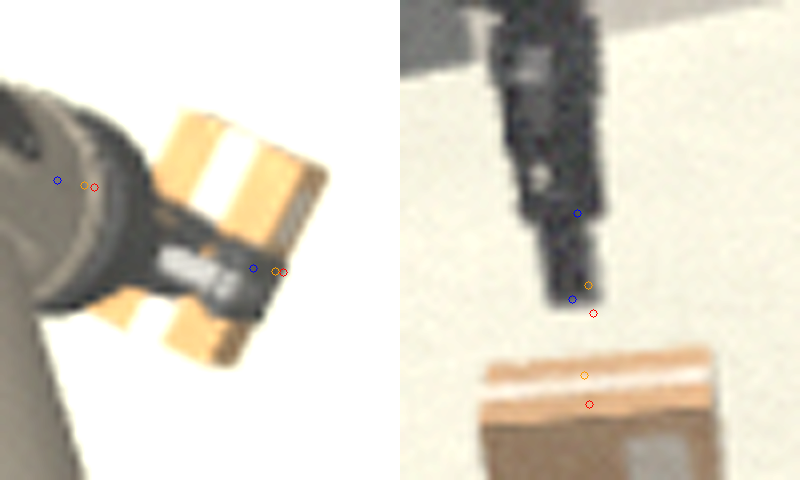

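The near finger's tip fits d≈45 mm (side (572,303)), but in the top view its axis and yaw look rotated from the reported pose. I'll calibrate the tool against bare table, segmenting the dark gripper in both views.

```bash
python3 go.py .42 .14 .2 -23.5; python3 -m crank '[{"delta_rot":[0,0,0],"xyz":[0,0,-0.05],"fingers":1},{"delta_rot":[0,0,0],"xyz":[0.045,0.09,-0.1],"fingers":1},{"delta_rot":[0,0,0],"xyz":[0.09,0.183,-0.14],"fingers":1},{"delta_rot":[0,0,0],"xyz":[0.09,0.183,-0.14],"fingers":1},{"delta_rot":[0,0,0],"xyz":[0.09,0.183,-0.14],"fingers":1},{"delta_rot":[0,0,0],"xyz":[0.09,0.183,-0.14],"fingers":1},{"delta_rot":[0,0,0],"xyz":[0.09,0.183,-0.14],"fingers":1}]' 30; python3 - <<'E'
from h import *
a=Cam("top");b=Cam("side")
o=telemetry.get_obs(); p=np.array(o["eef_pos"]); T=rot(o["tool_rot"])
np.savez("cal1.npz",a=a.img,b=b.img,p=p,T=T,q=o["q"])
print(p.round(4),np.degrees(np.arctan2(T[1,0],T[0,0])).round(2),np.round(o["q"],3),o["gripper_width"])
def crop(c):
    u=c.proj(p+[0,0,.07])[0]; x,y=(u-[33,36]).astype(int)
    im=cv2.resize(c.img[y:y+72,x:x+66,::-1],None,fx=6,fy=6,interpolation=cv2.INTER_CUBIC)[:,:396]; im=cv2.convertScaleAbs(im,alpha=1.8,beta=35)
    print(c.n,x,y)
    q=lambda P:tuple(int(v) for v in ((c.proj(P)[0]-[x,y]+.5)*6))
    for d in(0,.03,.06,.09,.12): cv2.circle(im,q(p-T[:,2]*d),3,(0,0,255),1)
    return im
cv2.imwrite("pics/g5.png",np.hstack([crop(a),crop(b)]))
E
```

```text
xyz [-0.0652 -0.1837 -0.1406] rot [-0.08 -0.03  0.06] q [-0.87  0.45  0.13  1.99 -0.08  0.71  0.47] tcp [0.4331 0.3344 0.0592] t 5.25 F [-1.5 -0.4  0.2] w 0.994 g 0.0
t: 5.95
eef_pos: [0.4219, 0.5434, 0.2006]
tool_rot: [-0.0, 0.201, 0.98, 0.002]
contact_force: [0.8, 0.5, -0.1]
gripper_width: -0.0
grasp_force: 0.0
[0.4236 0.538  0.199 ] 156.58 [-1.079  0.495  0.122  1.533 -0.064  1.119  0.218] -0.000949115183609616
top 8 202
side 72 55
```

View pics/g5.png

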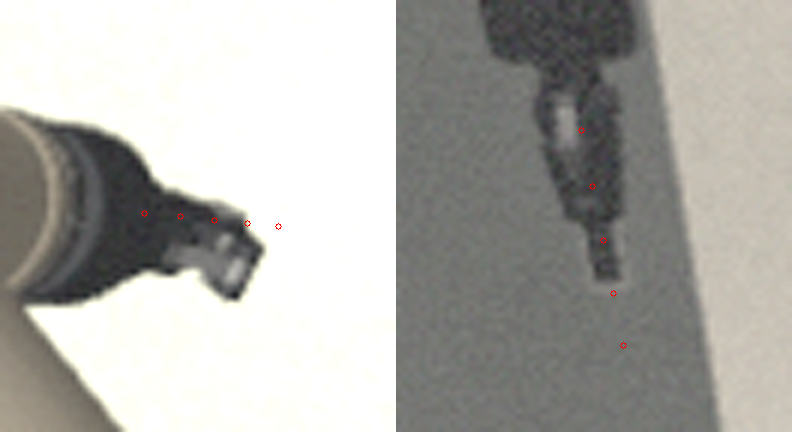

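I typed that move before reading the worked-out shift, so the arm went to +y; nothing was touched. The tip is at (252,272) in the top crop and (605,280) in the side crop. I intersect the axis planes for the real tool axis.

```bash
python3 - <<'E'
from h import *
from scipy.optimize import least_squares
a=Cam("top");b=Cam("side"); d=np.load("cal1.npz"); p=d["p"];T=d["T"]
def nrm(c,u,v):
    f=lambda w:(c.ray(w,0)-c.o)
    n=np.cross(f(u),f(v)); return n/np.linalg.norm(n)
A=lambda x,y:np.array([8+x/6-.5,202+y/6-.5]); B=lambda x,y:np.array([72+(x-396)/6-.5,55+y/6-.5])
for ta,tb in(((55,210),(560,60)),((155,230),(560,60)),((155,240),(580,60))):
    ax=np.cross(nrm(a,A(*ta),A(250,272)),nrm(b,B(*tb),B(605,280))); ax/=np.linalg.norm(ax); ax*=-np.sign(ax[2]); print("axis",ax.round(3))
    # point on axis at each height nearest: solve plane intersection at z
    na,nb=nrm(a,A(*ta),A(250,272)),nrm(b,B(*tb),B(605,280))
    for z in(.2,.24):
        M=np.array([na[:2],nb[:2]]); r=np.array([na@a.o-na[2]*z, nb@b.o-nb[2]*z]); print(" ",z,np.linalg.solve(M,r).round(3))
f=least_squares(lambda P:np.r_[a.proj(P)[0]-A(250,272),b.proj(P)[0]-B(605,280)],p); print("tip",f.x.round(4),f.fun.round(1),"rep",p.round(4))
for z in (.2,.22,.24,.26): print(z,a.ray(A(250,272),z).round(3),b.ray(B(605,280),z).round(3))
E
```

```text
axis [ 0.254  0.937 -0.24 ]
  0.2 [0.597 1.193]
  0.24 [0.555 1.037]
axis [ 0.213  0.771 -0.6  ]
  0.2 [0.464 0.698]
  0.24 [0.45  0.647]
axis [ 0.223  0.875 -0.43 ]
  0.2 [0.622 1.234]
  0.24 [0.601 1.152]
tip [0.4077 0.5273 0.2412] [ 0.8 -2.6 -3.1  0.2] rep [0.4236 0.538  0.199 ]
0.2 [0.402 0.549 0.2  ] [0.457 0.673 0.2  ]
0.22 [0.401 0.539 0.22 ] [0.438 0.601 0.22 ]
0.24 [0.401 0.529 0.24 ] [0.418 0.529 0.24 ]
0.26 [0.4  0.52 0.26] [0.399 0.457 0.26 ]
```

```bash
python3 go.py .434 .3335 .06 -23.5
```

```text
xyz [-0.0899 -0.1818  0.1394] rot [-0.14  0.02 -0.05] q [-1.08  0.49  0.12  1.53 -0.06  1.12  0.22] tcp [0.4243 0.5364 0.1989] t 6.15 F [ 0.4 -1.1  0.5] w -0.0 g 0.0
```

```bash
python3 -m crank '[{"delta_rot":[0,0,0],"xyz":[-0.03,-0.06,0.03],"fingers":-1},{"delta_rot":[0,0,0],"xyz":[-0.055,-0.11,0.05],"fingers":-1},{"delta_rot":[0,0,0],"xyz":[-0.07,-0.145,0.08],"fingers":-1},{"delta_rot":[0,0,0],"xyz":[-0.09,-0.182,0.1],"fingers":-1},{"delta_rot":[0,0,0],"xyz":[-0.09,-0.182,0.14],"fingers":-1},{"delta_rot":[0,0,0],"xyz":[-0.09,-0.182,0.165],"fingers":-1},{"delta_rot":[0,0,0],"xyz":[-0.09,-0.182,0.165],"fingers":-1},{"delta_rot":[0,0,0],"xyz":[-0.09,-0.182,0.165],"fingers":-1}]' 30
python3 -m crank '[{"delta_rot":[0,0,0],"xyz":[0,0,0.01],"fingers":-1},{"delta_rot":[0,0,0],"xyz":[0,0,0.02],"fingers":-1},{"delta_rot":[0,0,0],"xyz":[0,0,0.02],"fingers":-1}]'
python3 go.py .434 .3335 .06 -23.5
```

```text
t: 6.95
eef_pos: [0.434, 0.3351, 0.0354]
tool_rot: [-0.0, 0.204, 0.979, -0.0]
contact_force: [0.6, 0.5, -0.1]
gripper_width: 1.001
grasp_force: 0.0
t: 7.25
eef_pos: [0.4334, 0.3359, 0.0144]
tool_rot: [-0.0, 0.203, 0.979, -0.0]
contact_force: [-0.6, -0.1, 0.0]
gripper_width: 0.997
grasp_force: 0.0
xyz [-0.0015 -0.002  -0.0456] rot [-0.04 -0.03  0.1 ] q [-0.86  0.52  0.11  2.   -0.1   0.62  0.48] tcp [0.4334 0.3359 0.0144] t 7.25 F [-0.6 -0.1  0. ] w 0.997 g 0.0
```

Now a guarded descent in small steps.

```bash
python3 -m crank '[{"delta_rot":[0,0,0],"xyz":[-0.001,-0.002,0.005],"fingers":-1},{"delta_rot":[0,0,0],"xyz":[-0.001,-0.002,0.01],"fingers":-1},{"delta_rot":[0,0,0],"xyz":[-0.001,-0.002,0.01],"fingers":-1}]'
python3 -m crank '[{"delta_rot":[0,0,0],"xyz":[0,0,0.005],"fingers":-1},{"delta_rot":[0,0,0],"xyz":[0,0,0.008],"fingers":-1},{"delta_rot":[0,0,0],"xyz":[0,0,0.008],"fingers":-1}]'
```

```text
t: 7.55
eef_pos: [0.4337, 0.3331, 0.0044]
tool_rot: [-0.0, 0.203, 0.979, -0.0]
contact_force: [0.5, 0.2, -0.7]
gripper_width: 1.002
grasp_force: 0.0
t: 7.85
eef_pos: [0.4337, 0.3333, -0.0035]
tool_rot: [-0.0, 0.203, 0.979, -0.0]
contact_force: [0.0, 0.0, 0.7]
gripper_width: 1.001
grasp_force: 0.0
```

```bash
python3 -m crank '[{"delta_rot":[0,0,0],"xyz":[0,0,0.004],"fingers":-1},{"delta_rot":[0,0,0],"xyz":[0,0,0.007],"fingers":-1},{"delta_rot":[0,0,0],"xyz":[0,0,0.007],"fingers":-1}]'
python3 - <<'E'
from h import *
b=Cam("side");a=Cam("top")
im=[cv2.convertScaleAbs(cv2.resize(c.img[y:y+60,x:x+50,::-1],(400,480),interpolation=cv2.INTER_CUBIC),alpha=1.8,beta=35) for c,x,y in((a,115,210),(b,118,135))]
cv2.imwrite("pics/g6.png",np.hstack(im)); print(telemetry.get_obs()["contact_force"])
E
```

```text
t: 8.15
eef_pos: [0.4338, 0.3332, -0.0105]
tool_rot: [-0.0, 0.203, 0.979, -0.0]
contact_force: [0.0, -0.0, 0.4]
gripper_width: 1.001
grasp_force: 0.0
[ 0.40833674 -0.00713147 -0.19506608]
```

View pics/g6.png

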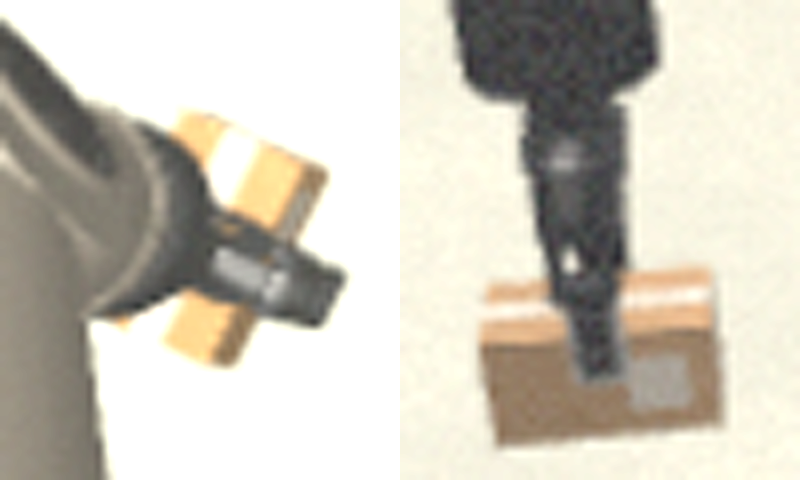

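The near finger now stands in front of the carton's near face, with its tip at side (598,378) about mid-length, so it straddles properly. The tips really are about 40 mm short of the reported TCP. I go lower and close.

```bash
python3 -m crank '[{"delta_rot":[0,0,0],"xyz":[0,0,0.01],"fingers":-1},{"delta_rot":[0,0,0],"xyz":[0,0,0.016],"fingers":-1},{"delta_rot":[0,0,0],"xyz":[0,0,0.016],"fingers":-1},{"delta_rot":[0,0,0],"xyz":[0,0,0.016],"fingers":1},{"delta_rot":[0,0,0],"xyz":[0,0,0.016],"fingers":1},{"delta_rot":[0,0,0],"xyz":[0,0,0.016],"fingers":1},{"delta_rot":[0,0,0],"xyz":[0,0,0.016],"fingers":1}]' 30
```

```text
t: 8.95
eef_pos: [0.4342, 0.3336, -0.0258]
tool_rot: [0.0, 0.203, 0.979, 0.0]
contact_force: [0.1, -0.2, -0.4]
gripper_width: 0.654
grasp_force: 32.9
```

Gripped: the opening is 0.654, which is 55.6 mm. Now to the hover.

```bash
python3 -m crank '[{"delta_rot":[0,0,0],"xyz":[0,0,-0.03],"fingers":1},{"delta_rot":[0,0,0],"xyz":[0,0,-0.07],"fingers":1},{"delta_rot":[0,0,0],"xyz":[0,0,-0.11],"fingers":1},{"delta_rot":[0,0,0],"xyz":[0,0,-0.15],"fingers":1},{"delta_rot":[0,0,0],"xyz":[0,0,-0.15],"fingers":1}]'; python3 go.py .629 -.0605 .125 8.3
```

```text
t: 9.45
eef_pos: [0.437, 0.3358, 0.1293]
tool_rot: [0.003, 0.203, 0.979, 0.004]
contact_force: [1.6, 0.6, -2.0]
gripper_width: 0.651
grasp_force: 33.7
xyz [-0.334  -0.2871  0.0029] rot [  0.45   0.34 -31.77] q [-0.89  0.35  0.14  1.94 -0.07  0.85  0.45] tcp [0.437  0.3358 0.1293] t 9.45 F [ 1.6  0.6 -2. ] w 0.651 g 33.7
```

```bash
python3 -m crank '[{"delta_rot":[0,0,-2],"xyz":[-0.02,-0.017,0],"fingers":1},{"delta_rot":[0,0,-6],"xyz":[-0.057,-0.049,0],"fingers":1},{"delta_rot":[0,0,-10],"xyz":[-0.094,-0.081,0],"fingers":1},{"delta_rot":[0,0,-14],"xyz":[-0.131,-0.113,0],"fingers":1},{"delta_rot":[0,0,-18],"xyz":[-0.168,-0.145,0],"fingers":1},{"delta_rot":[0,0,-22],"xyz":[-0.205,-0.177,0],"fingers":1},{"delta_rot":[0,0,-26],"xyz":[-0.242,-0.208,0],"fingers":1},{"delta_rot":[0,0,-30],"xyz":[-0.279,-0.24,0],"fingers":1},{"delta_rot":[0,0,-31.8],"xyz":[-0.312,-0.268,0],"fingers":1},{"delta_rot":[0,0,-31.8],"xyz":[-0.334,-0.287,0],"fingers":1}]'; python3 -m crank '[{"delta_rot":[0,0,0],"xyz":[0,0,0.015],"fingers":1},{"delta_rot":[0,0,0],"xyz":[0,0,0.045],"fingers":1},{"delta_rot":[0,0,0],"xyz":[0,0,0.055],"fingers":1},{"delta_rot":[0,0,0],"xyz":[0,0,0.055],"fingers":1},{"delta_rot":[0,0,0],"xyz":[0,0,0.055],"fingers":1}]'; python3 go.py .629 -.0605 .044 8.3
cat > m2.py <<'E'
# fit held carton (and base) from brown colour in both views, at given bottom height
from h import *
import sys
cams=[Cam("top"),Cam("side")]; o=telemetry.get_obs(); p=np.array(o["eef_pos"])
def look(name,size,z0,g):
    obs=[]
    for c in cams:
        m=mask(c,name,c.proj([g[0],g[1],z0+size[2]/2])[0])
        if m is not None: obs.append((c,m))
    for ob in ([obs] if len(obs)<2 else [obs,obs[:1],obs[1:]]):
        if ob:
            x,i=fit(ob,size,z0,[g[0],g[1],(.15,)]); print(name,[c.n for c,_ in ob],x.round(4),i)
if __name__=="__main__":
    look("thick_carton",(.09,.056,.048),p[2]+.026,p[:2])
    look("base_carton",(.09,.056,.05),.02,(.629,-.0605))
E
python3 m2.py
```

```text
t: 10.45
eef_pos: [0.6262, -0.0671, 0.1228]
tool_rot: [-0.001, -0.071, 0.997, -0.001]
contact_force: [0.8, -0.2, -3.2]
gripper_width: 0.655
grasp_force: 33.6
t: 10.95
eef_pos: [0.6263, -0.0621, 0.0692]
tool_rot: [-0.0, -0.073, 0.997, 0.0]
contact_force: [1.2, -0.2, -2.2]
gripper_width: 0.652
grasp_force: 33.4
xyz [-0.003   0.0012  0.0252] rot [ 0.01 -0.01  0.1 ] q [-0.11  0.55  0.14  1.78 -0.1   0.82  1.8 ] tcp [ 0.6263 -0.0621  0.0692] t 10.95 F [ 1.2 -0.2 -2.2] w 0.652 g 33.4
thick_carton ['side'] [ 0.625  -0.0625  0.2381] [0.676]
base_carton ['side'] [ 0.6312 -0.0594  0.2591] [0.719]
```

```bash
python3 -m crank '[{"delta_rot":[0,0,0],"xyz":[-0.003,0.001,0.008],"fingers":1},{"delta_rot":[0,0,0],"xyz":[-0.003,0.001,0.015],"fingers":1},{"delta_rot":[0,0,0],"xyz":[-0.003,0.001,0.02],"fingers":1},{"delta_rot":[0,0,0],"xyz":[-0.003,0.001,0.02],"fingers":1}]'; python3 -m crank '[{"delta_rot":[0,0,0],"xyz":[0,0,0.002],"fingers":1},{"delta_rot":[0,0,0],"xyz":[0,0,0.004],"fingers":1},{"delta_rot":[0,0,0],"xyz":[0,0,0.004],"fingers":1}]'; python3 go.py .629 -.0605 .044 8.3
```

```text
t: 11.65
eef_pos: [0.6281, -0.0612, 0.0476]
tool_rot: [-0.001, -0.073, 0.997, 0.0]
contact_force: [-0.9, 0.8, -2.4]
gripper_width: 0.65
grasp_force: 33.5
t: 11.95
eef_pos: [0.6289, -0.0613, 0.0448]
tool_rot: [-0.0, -0.073, 0.997, 0.0]
contact_force: [-0.6, -0.1, -1.9]
gripper_width: 0.654
grasp_force: 33.5
xyz [-0.0002  0.0008  0.0008] rot [ 0.   -0.02  0.05] q [-0.1   0.58  0.14  1.79 -0.11  0.78  1.81] tcp [ 0.6289 -0.0613  0.0448] t 11.95 F [-0.6 -0.1 -1.9] w 0.654 g 33.5
```

```bash
python3 -m crank '[{"delta_rot":[0,0,0],"xyz":[0,0,0.002],"fingers":1},{"delta_rot":[0,0,0],"xyz":[0,0,0.002],"fingers":1},{"delta_rot":[0,0,0],"xyz":[0,0,0.002],"fingers":1}]'
```

```text
t: 12.25
eef_pos: [0.6294, -0.0614, 0.0442]
tool_rot: [0.0, -0.073, 0.997, 0.0]
contact_force: [-3.1, 0.1, 5.5]
gripper_width: 0.65
grasp_force: 34.4
```

Contact at 5.5 N, so I release and retreat.

```bash
python3 -m crank '[{"delta_rot":[0,0,0],"xyz":[0,0,-0.001],"fingers":-0.4},{"delta_rot":[0,0,0],"xyz":[0,0,-0.001],"fingers":-0.6},{"delta_rot":[0,0,0],"xyz":[0,0,-0.001],"fingers":-1},{"delta_rot":[0,0,0],"xyz":[0,0,-0.001],"fingers":-1},{"delta_rot":[0,0,0],"xyz":[0,0,-0.001],"fingers":-1},{"delta_rot":[0,0,0],"xyz":[0,0,-0.02],"fingers":-1},{"delta_rot":[0,0,0],"xyz":[0,0,-0.06],"fingers":-1},{"delta_rot":[0,0,0],"xyz":[0,0,-0.1],"fingers":-1},{"delta_rot":[0,0,0],"xyz":[0,0,-0.1],"fingers":-1}]';  python3 go.py .4904 -.3266 .12 -21.7
```

```text
t: 13.15
eef_pos: [0.6332, -0.0618, 0.149]
tool_rot: [0.005, -0.073, 0.997, -0.0]
contact_force: [1.0, -0.4, 0.5]
gripper_width: 1.002
grasp_force: 0.0
xyz [ 0.1799 -0.2413  0.0276] rot [ 0.07  0.59 30.02] q [-0.12  0.46  0.16  1.72 -0.09  0.96  1.79] tcp [ 0.6332 -0.0618  0.149 ] t 13.15 F [ 1.  -0.4  0.5] w 1.002 g 0.0
```

```bash
python3 -m crank '[{"delta_rot":[0,0,4],"xyz":[0.022,-0.03,0],"fingers":-1},{"delta_rot":[0,0,8],"xyz":[0.046,-0.063,0],"fingers":-1},{"delta_rot":[0,0,13],"xyz":[0.07,-0.097,0],"fingers":-1},{"delta_rot":[0,0,18],"xyz":[0.095,-0.13,0],"fingers":-1},{"delta_rot":[0,0,23],"xyz":[0.12,-0.165,0.01],"fingers":-1},{"delta_rot":[0,0,28],"xyz":[0.145,-0.2,0.02],"fingers":-1},{"delta_rot":[0,0,30],"xyz":[0.165,-0.228,0.028],"fingers":-1},{"delta_rot":[0,0,30],"xyz":[0.176,-0.241,0.028],"fingers":-1},{"delta_rot":[0,0,30],"xyz":[0.176,-0.241,0.028],"fingers":-1}]'; cat > m3.py <<'E'
from m2 import *
look("thick_carton",(.09,.056,.048),.07,(.629,-.0605))
look("base_carton",(.09,.056,.05),.02,(.629,-.0605))
for c in cams:
    print(c.n,[(n,[(np.round(d["pixel"]).tolist(),round(d["score"],2)) for d in search_frame(c.n,n)]) for n in("thick_carton","base_carton","thin_carton")])
cv2.imwrite("pics/raw_top.png",cams[0].img[...,::-1]);cv2.imwrite("pics/raw_side.png",cams[1].img[...,::-1])
E
python3 m3.py;python3 go.py .4904 -.3266 .0 -21.7
```

```text
t: 14.05
eef_pos: [0.4873, -0.3284, 0.1144]
tool_rot: [-0.001, 0.191, 0.982, -0.001]
contact_force: [-0.4, -0.1, 0.0]
gripper_width: 1.003
grasp_force: 0.0
thick_carton ['top', 'side'] [ 0.6279 -0.0594  0.1646] [0.932 0.914]
thick_carton ['top'] [ 0.6279 -0.0584  0.1479] [0.939]
thick_carton ['side'] [ 0.6284 -0.0611  0.2554] [0.934]
base_carton ['side'] [ 0.6313 -0.0637  0.2295] [0.464]
top [('thick_carton', [([261.0, 178.0], 0.92), ([264.0, 124.0], 0.19)]), ('base_carton', [([206.0, 165.0], 0.85), ([206.0, 220.0], 0.68), ([261.0, 191.0], 0.62)]), ('thin_carton', [([338.0, 227.0], 0.72)])]
side [('thick_carton', [([264.0, 191.0], 0.98)]), ('base_carton', [([196.0, 202.0], 0.97), ([237.0, 181.0], 0.89), ([266.0, 208.0], 0.81)]), ('thin_carton', [([291.0, 293.0], 0.59), ([338.0, 342.0], 0.57)])]
xyz [-0.0008 -0.0013  0.115 ] rot [0.   0.   0.08] q [ 0.22  0.44  0.33  1.86 -0.18  0.87  1.84] tcp [ 0.4901 -0.325   0.115 ] t 14.65 F [-0.6  0.1  0.3] w 0.998 g 0.0
```

Thick sits at (0.628,−0.059), within about 2 mm of the base. Next, grasp thin.

```bash
python3 -m crank '[{"delta_rot":[0,0,0],"xyz":[-0.001,-0.001,0.04],"fingers":-1},{"delta_rot":[0,0,0],"xyz":[-0.001,-0.001,0.08],"fingers":-1},{"delta_rot":[0,0,0],"xyz":[-0.001,-0.001,0.115],"fingers":-1},{"delta_rot":[0,0,0],"xyz":[-0.001,-0.001,0.135],"fingers":-1},{"delta_rot":[0,0,0],"xyz":[-0.001,-0.001,0.143],"fingers":-1},{"delta_rot":[0,0,0],"xyz":[-0.001,-0.001,0.148],"fingers":-1},{"delta_rot":[0,0,0],"xyz":[-0.001,-0.001,0.148],"fingers":-1}]'
```

```text
t: 15.35
eef_pos: [0.4909, -0.3269, -0.0327]
tool_rot: [0.0, 0.188, 0.982, -0.0]
contact_force: [-0.2, -0.2, -0.8]
gripper_width: 1.002
grasp_force: 0.0
```

```bash
python3 go.py .4904 -.3266 -.034 -21.7
```

```text
xyz [0.0006 0.0001 0.0013] rot [-0.    0.04  0.05] q [ 0.29  0.66  0.25  1.93 -0.28  0.59  1.92] tcp [ 0.4909 -0.3269 -0.0327] t 15.35 F [-0.2 -0.2 -0.8] w 1.002 g 0.0
```

```bash
python3 -m crank '[{"delta_rot":[0,0,0],"xyz":[0,0,0],"fingers":1},{"delta_rot":[0,0,0],"xyz":[0,0,0],"fingers":1},{"delta_rot":[0,0,0],"xyz":[0,0,0],"fingers":1},{"delta_rot":[0,0,0],"xyz":[0,0,0],"fingers":1},{"delta_rot":[0,0,0],"xyz":[0,0,0],"fingers":1}]' 30
```

```text
t: 15.85
eef_pos: [0.4914, -0.3271, -0.0318]
tool_rot: [0.001, 0.188, 0.982, -0.0]
contact_force: [-1.4, 0.4, 6.7]
gripper_width: 0.653
grasp_force: 33.0
```

Thin is gripped and the tips touch the table at reported z = −0.032, so the tool is 32 mm shorter than reported. Lift and go.

```bash
python3 -m crank '[{"delta_rot":[0,0,0],"xyz":[0,0,-0.03],"fingers":1},{"delta_rot":[0,0,0],"xyz":[0,0,-0.07],"fingers":1},{"delta_rot":[0,0,0],"xyz":[0,0,-0.11],"fingers":1},{"delta_rot":[0,0,0],"xyz":[0,0,-0.15],"fingers":1},{"delta_rot":[0,0,0],"xyz":[0,0,-0.178],"fingers":1},{"delta_rot":[0,0,0],"xyz":[0,0,-0.178],"fingers":1},{"delta_rot":[0,0,0],"xyz":[0,0,-0.178],"fingers":1}]'; python3 go.py .6285 -.06 .145 8.4
```

```text
t: 16.55
eef_pos: [0.4905, -0.3264, 0.1453]
tool_rot: [0.0, 0.188, 0.982, 0.0]
contact_force: [0.1, 0.8, -1.9]
gripper_width: 0.649
grasp_force: 32.9
xyz [-0.03    0.2985  0.0004] rot [ 1.000e-02  5.000e-02 -3.004e+01] q [ 0.21  0.41  0.35  1.84 -0.17  0.93  1.83] tcp [ 0.4905 -0.3264  0.1453] t 16.55 F [ 0.1  0.8 -1.9] w 0.649 g 32.9
```

```bash
python3 -m crank '[{"delta_rot":[0,0,-3],"xyz":[-0.002,0.02,0],"fingers":1},{"delta_rot":[0,0,-7],"xyz":[-0.006,0.058,0],"fingers":1},{"delta_rot":[0,0,-12],"xyz":[-0.01,0.1,0],"fingers":1},{"delta_rot":[0,0,-17],"xyz":[-0.014,0.142,0],"fingers":1},{"delta_rot":[0,0,-22],"xyz":[-0.018,0.184,0],"fingers":1},{"delta_rot":[0,0,-26],"xyz":[-0.023,0.226,0],"fingers":1},{"delta_rot":[0,0,-29],"xyz":[-0.027,0.264,0],"fingers":1},{"delta_rot":[0,0,-30],"xyz":[-0.03,0.288,0],"fingers":1},{"delta_rot":[0,0,-30],"xyz":[-0.03,0.2985,0],"fingers":1},{"delta_rot":[0,0,-30],"xyz":[-0.03,0.2985,0],"fingers":1}]';  python3 -m crank '[{"delta_rot":[0,0,0],"xyz":[0,0,0.015],"fingers":1},{"delta_rot":[0,0,0],"xyz":[0,0,0.035],"fingers":1},{"delta_rot":[0,0,0],"xyz":[0,0,0.045],"fingers":1},{"delta_rot":[0,0,0],"xyz":[0,0,0.045],"fingers":1},{"delta_rot":[0,0,0],"xyz":[0,0,0.045],"fingers":1}]'; python3 go.py .6285 -.06 .086 8.4
```

```text
t: 17.55
eef_pos: [0.6281, -0.059, 0.144]
tool_rot: [-0.001, -0.073, 0.997, 0.0]
contact_force: [-0.7, 0.1, -0.9]
gripper_width: 0.653
grasp_force: 32.7
t: 18.05
eef_pos: [0.6282, -0.0614, 0.1]
tool_rot: [-0.0, -0.072, 0.997, -0.0]
contact_force: [1.2, -0.8, -0.7]
gripper_width: 0.651
grasp_force: 32.8
xyz [-0.0005  0.0014  0.014 ] rot [-0.02 -0.02 -0.14] q [-0.12  0.51  0.16  1.76 -0.1   0.88  1.8 ] tcp [ 0.6282 -0.0614  0.1   ] t 18.05 F [ 1.2 -0.8 -0.7] w 0.651 g 32.8
```

```bash
python3 -m crank '[{"delta_rot":[0,0,0],"xyz":[0,0.001,0.006],"fingers":1},{"delta_rot":[0,0,0],"xyz":[0,0.001,0.01],"fingers":1},{"delta_rot":[0,0,0],"xyz":[0,0.001,0.012],"fingers":1},{"delta_rot":[0,0,0],"xyz":[0,0.001,0.012],"fingers":1}]'; python3 -m crank '[{"delta_rot":[0,0,0],"xyz":[0,0,0.002],"fingers":1},{"delta_rot":[0,0,0],"xyz":[0,0,0.002],"fingers":1},{"delta_rot":[0,0,0],"xyz":[0,0,0.002],"fingers":1}]'
```

```text
t: 18.45
eef_pos: [0.6282, -0.0592, 0.0877]
tool_rot: [-0.0, -0.073, 0.997, 0.0]
contact_force: [-0.1, 0.3, -1.1]
gripper_width: 0.644
grasp_force: 32.8
t: 18.75
eef_pos: [0.6287, -0.0593, 0.0862]
tool_rot: [0.0, -0.073, 0.997, -0.0]
contact_force: [0.2, -0.9, -0.2]
gripper_width: 0.646
grasp_force: 32.9
```

```bash
python3 -m crank '[{"delta_rot":[0,0,0],"xyz":[0,0,0.001],"fingers":1},{"delta_rot":[0,0,0],"xyz":[0,0,0.0015],"fingers":1},{"delta_rot":[0,0,0],"xyz":[0,0,0.0015],"fingers":1}]'
```

```text
t: 19.05
eef_pos: [0.6288, -0.0593, 0.0862]
tool_rot: [0.001, -0.073, 0.997, 0.0]
contact_force: [-4.4, 0.7, 11.8]
gripper_width: 0.649
grasp_force: 34.3
```

```bash
python3 -m crank '[{"delta_rot":[0,0,0],"xyz":[0,0,-0.001],"fingers":1},{"delta_rot":[0,0,0],"xyz":[0,0,-0.001],"fingers":-0.4},{"delta_rot":[0,0,0],"xyz":[0,0,-0.001],"fingers":-0.6},{"delta_rot":[0,0,0],"xyz":[0,0,-0.001],"fingers":-1},{"delta_rot":[0,0,0],"xyz":[0,0,-0.001],"fingers":-1},{"delta_rot":[0,0,0],"xyz":[0,0,-0.001],"fingers":-1},{"delta_rot":[0,0,0],"xyz":[0,0,-0.02],"fingers":-1},{"delta_rot":[0,0,0],"xyz":[0,0,-0.06],"fingers":-1},{"delta_rot":[0,0,0],"xyz":[0,0,-0.1],"fingers":-1},{"delta_rot":[0,0,0],"xyz":[0,0,-0.1],"fingers":-1}]'; python3 go.py .35 .06 .2 8.4
```

```text
t: 20.05
eef_pos: [0.6323, -0.0597, 0.1907]
tool_rot: [0.005, -0.073, 0.997, -0.0]
contact_force: [1.3, 0.0, 0.1]
gripper_width: 1.005
grasp_force: 0.0
xyz [ 0.2618  0.1593 -0.0123] rot [-0.09  0.59 -0.08] q [-0.13  0.41  0.17  1.68 -0.08  1.04  1.78] tcp [ 0.6323 -0.0597  0.1907] t 20.05 F [1.3 0.  0.1] w 1.005 g 0.0
```

```bash
python3 -m crank '[{"delta_rot":[0,0,0],"xyz":[0.02,0.035,-0.02],"fingers":-1},{"delta_rot":[0,0,0],"xyz":[0.042,0.072,-0.02],"fingers":-1},{"delta_rot":[0,0,0],"xyz":[0.065,0.112,-0.02],"fingers":-1},{"delta_rot":[0,0,0],"xyz":[0.09,0.152,-0.02],"fingers":-1},{"delta_rot":[0,0,0],"xyz":[0.114,0.194,-0.02],"fingers":-1},{"delta_rot":[0,0,0],"xyz":[0.138,0.235,-0.02],"fingers":-1},{"delta_rot":[0,0,0],"xyz":[0.16,0.27,-0.02],"fingers":-1},{"delta_rot":[0,0,0],"xyz":[0.169,0.286,-0.02],"fingers":-1}]'; cat > m4.py <<'E'
from m2 import *
look("thin_carton",(.09,.056,.03),.118,(.6285,-.06))
look("thick_carton",(.09,.056,.048),.07,(.629,-.0605))
for c in cams: np.save(f"{c.n}4.npy",c.img)
F=np.array([.5604,-.0715]); 
for yaw in(.148,):
    u=np.array([np.cos(yaw),np.sin(yaw)]); v=np.array([-u[1],u[0]]); F=np.array([.6288,-.0605])-.07*u
    for c in cams:
        hsv=cv2.cvtColor(c.img,cv2.COLOR_RGB2HSV); n,lab,st,ce=cv2.connectedComponentsWithStats(cv2.inRange(hsv,(8,70,50),(32,255,255)))
        for i in range(1,n):
            P=c.ray(ce[i],.032); d=P[:2]-F; f=np.array([d@u,d@v])*1000
            if -140<f[0]<30 and -75<f[1]<0 and st[i,4]>1: print(c.n,ce[i].round(1),"bbox",st[i].tolist(),"fix mm",f.round(1))
        for nm in("knob_top","mark_line","pointer"):
            for dd in search_frame(c.n,nm)[:2]:
                P=c.ray(dd["pixel"],.058 if nm=="knob_top" else .034); d=P[:2]-F; print("  net",c.n,nm,np.round(dd["pixel"],1),round(dd["score"],2),(np.array([d@u,d@v])*1000).round(1))
E
python3 m4.py
```

```text
t: 20.85
eef_pos: [0.4167, 0.2022, 0.2043]
tool_rot: [-0.0, -0.075, 0.997, 0.0]
contact_force: [1.6, 0.3, -0.0]
gripper_width: 0.999
grasp_force: 0.0
thin_carton ['top', 'side'] [ 0.6273 -0.0574  0.147 ] [0.947 0.887]
thin_carton ['top'] [ 0.6266 -0.0567  0.1509] [0.956]
thin_carton ['side'] [ 0.6266 -0.0627  0.128 ] [0.932]
thick_carton ['top', 'side'] [ 0.6283 -0.0645  0.2051] [0.004 0.604]
thick_carton ['top'] [ 0.6309 -0.0643 -0.0957] [0.004]
thick_carton ['side'] [ 0.6278 -0.0645  0.2052] [0.605]
top [275.3 205.1] bbox [273, 205, 6, 2, 7] fix mm [-20.1 -36.8]
top [284.  217.5] bbox [284, 217, 1, 2, 2] fix mm [-65.1 -59.1]
  net top knob_top [265.6 210.5] 0.73 [-36.   -1.1]
  net top knob_top [263.9 213.6] 0.62 [-45.2   5.9]
  net top pointer [261.4 209.2] 0.87 [-27.1  11. ]
side [252.9 229.2] bbox [249, 227, 8, 5, 19] fix mm [-18.1 -42.1]
side [245.5 240.9] bbox [244, 238, 4, 6, 15] fix mm [-66.8 -63. ]
  net side knob_top [241.1 225.3] 0.61 [-53.2 -33.5]
  net side knob_top [211.7 151.1] 0.2 [197.1 375.5]
  net side mark_line [245.3 245.7] 0.46 [-82.4 -77.9]
  net side mark_line [264.1 180.6] 0.36 [199.6 115.7]
  net side pointer [237.4 226.4] 0.57 [-40.2  -6.3]
  net side pointer [368.1 252. ] 0.32 [ 110.6 -306.7]
```

The stack is good. Now I triangulate the fin and check the knob.

```bash
python3 - <<'E'
from h import *
from scipy.optimize import least_squares
a=Cam("top");b=Cam("side"); u=np.array([np.cos(.148),np.sin(.148)]); v=np.array([-u[1],u[0]]); F=np.array([.6288,-.0605])-.07*u
f=lambda P:(np.array([(P[:2]-F)@u,(P[:2]-F)@v])*1000).round(1)
tri=lambda pa,pb:least_squares(lambda P:np.r_[a.proj(P)[0]-pa,b.proj(P)[0]-pb],[.5,-.07,.04])
for n,pa,pb in(("fin",(284,217.5),(245.5,240.9)),("pointer",(275.3,205.1),(252.9,229.2))):
    r=tri(pa,pb); print(n,r.x.round(4),f(r.x),r.fun.round(1))
    print([ (z,f(a.ray(pa,z)),f(b.ray(pb,z))) for z in(.034,.04)])
K=np.r_[F-.06*u,.058]; print("knob exp",K.round(4))
for c in(a,b):
    x,y=c.proj(K)[0].astype(int); g=c.img.max(2)[y-20:y+20,x-12:x+12]; m=(g<45).astype(np.uint8)
    n,l,s,ce=cv2.connectedComponentsWithStats(m)
    print(c.n,"exp px foot/mid/top",[c.proj([K[0],K[1],z])[0].round(1).tolist() for z in(.027,.058,.089)],[((ce[i]+[x-12,y-20]).round(1).tolist(),s[i].tolist()) for i in range(1,n) if s[i,4]>5])
E
python3 go.py .5003 -.0797 .14 98.4
```

```text
fin [ 0.5049 -0.1395  0.0286] [-64.2 -59.9] [ 0.1 -0.2 -0.2  0. ]
[(0.034, array([-65.3, -58.9]), array([-68.7, -64.9])), (0.04, array([-65.8, -58.4]), array([-74.1, -70.3]))]
pointer [ 0.5481 -0.112   0.0296] [-17.5 -39. ] [ 0.5 -0.7 -0.7  0.1]
[(0.034, array([-20.2, -36.8]), array([-20.2, -44.1])), (0.04, array([-20.9, -36.4]), array([-26.1, -49.6]))]
knob exp [ 0.5002 -0.0797  0.058 ]
top exp px foot/mid/top [[266.1, 218.7], [266.4, 217.8], [266.6, 216.9]] []
side exp px foot/mid/top [[230.3, 230.7], [230.1, 221.0], [229.9, 211.0]] [([231.6, 222.2], [10, 10, 8, 23, 139])]
xyz [-0.0394 -0.2873  0.0644] rot [-1.000e-02 -0.000e+00  8.992e+01] q [-0.57  0.12 -0.01  2.03  0.    0.99  1.14] tcp [0.4198 0.1989 0.2044] t 21.55 F [-0.1 -0.1  0.5] w 1.004 g 0.0
```

```bash
python3 -m crank '[{"delta_rot":[0,0,8],"xyz":[-0.004,-0.03,0],"fingers":-1},{"delta_rot":[0,0,16],"xyz":[-0.009,-0.065,0],"fingers":-1},{"delta_rot":[0,0,24],"xyz":[-0.014,-0.1,0],"fingers":-1},{"delta_rot":[0,0,32],"xyz":[-0.018,-0.135,0],"fingers":-1},{"delta_rot":[0,0,40],"xyz":[-0.023,-0.17,0],"fingers":-1},{"delta_rot":[0,0,48],"xyz":[-0.028,-0.205,0],"fingers":-1},{"delta_rot":[0,0,56],"xyz":[-0.033,-0.24,0],"fingers":-1},{"delta_rot":[0,0,64],"xyz":[-0.037,-0.265,0.02],"fingers":-1},{"delta_rot":[0,0,72],"xyz":[-0.039,-0.287,0.04],"fingers":-1},{"delta_rot":[0,0,80],"xyz":[-0.039,-0.287,0.06],"fingers":-1}]'; python3 go.py .501 -.0797 .14 98.4
```

```text
t: 22.55
eef_pos: [0.5005, -0.0829, 0.1442]
tool_rot: [0.001, 0.59, 0.808, -0.0]
contact_force: [0.8, 0.8, -0.3]
gripper_width: 0.999
grasp_force: 0.0
xyz [0.0029 0.0014 0.0042] rot [0.06 0.11 9.34] q [-0.27  0.27  0.37  2.03 -0.13  0.86  0.48] tcp [ 0.5005 -0.0829  0.1442] t 22.55 F [ 0.8  0.8 -0.3] w 0.999 g 0.0
```

```bash
python3 -m crank '[{"delta_rot":[0,0,8],"xyz":[0.001,0.001,0],"fingers":-1},{"delta_rot":[0,0,9.9],"xyz":[0.001,0.001,0],"fingers":-1},{"delta_rot":[0,0,9.9],"xyz":[0.001,0.001,0],"fingers":-1},{"delta_rot":[0,0,9.9],"xyz":[0.001,0.001,0],"fingers":-1}]'; python3 go.py .501 -.0797 .015 98.4
```

```text
t: 22.95
eef_pos: [0.5006, -0.0778, 0.1446]
tool_rot: [0.0, 0.653, 0.758, 0.0]
contact_force: [-0.8, 0.1, 0.1]
gripper_width: 0.998
grasp_force: 0.0
xyz [-1.900e-03  1.000e-04  1.296e-01] rot [0.01 0.   0.13] q [-0.3   0.28  0.4   2.03 -0.14  0.86  0.32] tcp [ 0.5006 -0.0778  0.1446] t 22.95 F [-0.8  0.1  0.1] w 0.998 g 0.0
```

```bash
python3 -m crank '[{"delta_rot":[0,0,0],"xyz":[-0.002,0,0.03],"fingers":-1},{"delta_rot":[0,0,0],"xyz":[-0.002,0,0.06],"fingers":-1},{"delta_rot":[0,0,0],"xyz":[-0.002,0,0.09],"fingers":-1},{"delta_rot":[0,0,0],"xyz":[-0.002,0,0.115],"fingers":-1},{"delta_rot":[0,0,0],"xyz":[-0.002,0,0.13],"fingers":-1},{"delta_rot":[0,0,0],"xyz":[-0.002,0,0.13],"fingers":-1}]' && python3 -m crank '[{"delta_rot":[0,0,0],"xyz":[0,0,0],"fingers":1},{"delta_rot":[0,0,0],"xyz":[0,0,0],"fingers":1},{"delta_rot":[0,0,0],"xyz":[0,0,0],"fingers":1},{"delta_rot":[0,0,0],"xyz":[0,0,0],"fingers":1},{"delta_rot":[0,0,0],"xyz":[0,0,0],"fingers":1},{"delta_rot":[0,0,0],"xyz":[0,0,0],"fingers":1},{"delta_rot":[0,0,0],"xyz":[0,0,0],"fingers":1}]' 50; python3 go.py .4566 -.0862 .015 98.4
```

```text
t: 23.55
eef_pos: [0.4993, -0.0797, 0.0129]
tool_rot: [-0.001, 0.653, 0.758, -0.001]
contact_force: [-1.4, 0.3, 0.7]
gripper_width: 1.001
grasp_force: 0.0
t: 24.25
eef_pos: [0.4994, -0.0799, 0.015]
tool_rot: [-0.001, 0.653, 0.757, -0.0]
contact_force: [-6.1, -0.0, 8.6]
gripper_width: 0.197
grasp_force: 48.6
xyz [ 0.0001 -0.0433  0.0001] rot [-0.11 -0.05  0.02] q [-0.22  0.49  0.32  2.11 -0.27  0.58  0.44] tcp [ 0.4994 -0.0799  0.015 ] t 24.25 F [-6.1 -0.   8.6] w 0.197 g 48.6
```

Knob gripped (16.7 mm). Now pull 44 mm.

```bash
python3 -m crank '[{"delta_rot":[0,0,0],"xyz":[0,-0.004,-0.002],"fingers":1},{"delta_rot":[0,0,0],"xyz":[0,-0.012,-0.002],"fingers":1},{"delta_rot":[0,0,0],"xyz":[0,-0.022,-0.002],"fingers":1},{"delta_rot":[0,0,0],"xyz":[0,-0.032,-0.002],"fingers":1},{"delta_rot":[0,0,0],"xyz":[0,-0.04,-0.002],"fingers":1},{"delta_rot":[0,0,0],"xyz":[0,-0.044,-0.002],"fingers":1},{"delta_rot":[0,0,0],"xyz":[0,-0.044,-0.002],"fingers":1},{"delta_rot":[0,0,0],"xyz":[0,-0.044,-0.002],"fingers":1}]' 70; python3 go.py .4566 -.0862 .015 98.4; python3 - <<'E'
from m2 import *
look("thin_carton",(.09,.056,.03),.118,(.6285,-.06))
u=np.array([np.cos(.148),np.sin(.148)]); v=np.array([-u[1],u[0]]); F=np.array([.6288,-.0605])-.07*u
ims=[]
for c in cams:
    hsv=cv2.cvtColor(c.img,cv2.COLOR_RGB2HSV); n,lab,st,ce=cv2.connectedComponentsWithStats(cv2.inRange(hsv,(8,70,50),(32,255,255)))
    for i in range(1,n):
        d=c.ray(ce[i],.032)[:2]-F; f=np.array([d@u,d@v])*1000
        if -140<f[0]<30 and -85<f[1]<0 and st[i,4]>1: print(c.n,ce[i].round(1),"bbox",st[i].tolist(),"fix mm",f.round(1))
    P=c.proj(np.r_[F-.065*u-.05*v,.034])[0].astype(int); w=25 if c.n=="top" else 25
    im=c.img[P[1]-30:P[1]+30,P[0]-25:P[0]+25,::-1]; ims.append(cv2.convertScaleAbs(cv2.resize(im,(400,480),interpolation=cv2.INTER_CUBIC),alpha=1.5,beta=20)); print(P-[25,30])
cv2.imwrite("pics/g10.png",np.hstack(ims))
E
```

```text
t: 25.05
eef_pos: [0.4587, -0.0871, 0.0153]
tool_rot: [0.002, 0.653, 0.757, 0.0]
contact_force: [11.3, -4.3, -32.1]
gripper_width: 0.191
grasp_force: 69.6
xyz [ 0.0013 -0.002   0.0003] rot [0.14 0.16 0.06] q [-0.21  0.44  0.32  2.2  -0.26  0.53  0.45] tcp [ 0.4587 -0.0871  0.0153] t 25.05 F [ 11.3  -4.3 -32.1] w 0.191 g 69.6
thin_carton ['top'] [ 0.6267 -0.0567  0.1492] [0.927]
[256 187]
side [243.4 238.1] bbox [238, 234, 10, 10, 35] fix mm [-62.5 -51.3]
[217 207]
```

View pics/g10.png

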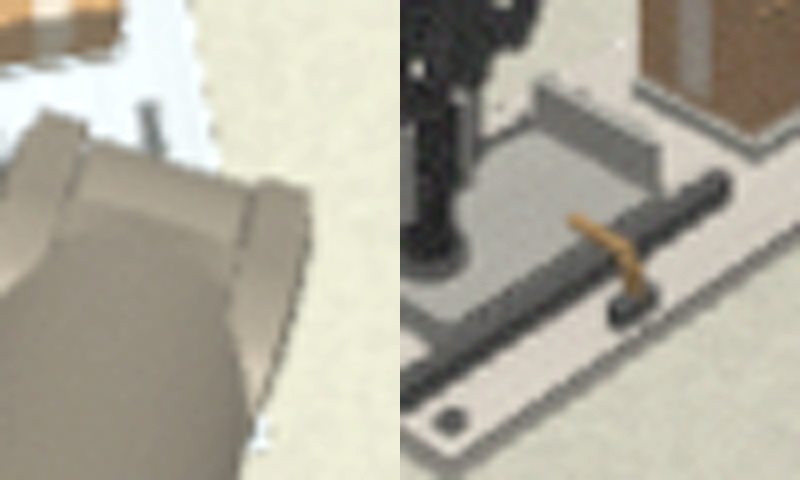

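The side crop shows the pointer at (575,220)–(630,250) with its end meeting the fin at (632,262), so they are close to aligned. I'll quantify that.

```bash
python3 -m crank '[{"delta_rot":[0,0,0],"xyz":[0,0,0.001],"fingers":1},{"delta_rot":[0,0,0],"xyz":[0,0,0.002],"fingers":1},{"delta_rot":[0,0,0],"xyz":[0,0,0.002],"fingers":1}]'; python3 - <<'E'
from h import *
u=np.array([np.cos(.148),np.sin(.148)]); v=np.array([-u[1],u[0]]); F=np.array([.6288,-.0605])-.07*u
f=lambda P:(np.array([(P[:2]-F)@u,(P[:2]-F)@v])*1000).round(1)
b=Cam("side"); old=np.load("side4.npy")
for nm,im in(("home",old),("now",b.img)):
    hsv=cv2.cvtColor(im,cv2.COLOR_RGB2HSV)[220:250,232:262].astype(int); w=((hsv[...,0]>=7)&(hsv[...,0]<=35)).astype(float)*np.clip(hsv[...,1]-45,0,100)
    print(nm)
    for c in range(30):
        s=w[:,c]
        if s.sum()>60:
            r=(s*np.arange(30)).sum()/s.sum(); print(c+232,round(220+r,1),int(s.sum()),f(b.ray((c+232,220+r),.034)),end=" | ")
    print()
for x in(-20,-60,-62,-64,-66): print(x,[b.proj(np.r_[F+x/1000*u+y/1000*v,.034])[0].round(1).tolist() for y in(-30,-40,-50,-58)])
o=telemetry.get_obs();print(np.round(o["eef_pos"],4),np.round(o["contact_force"],1))
E
```

```text
t: 25.55
eef_pos: [0.4618, -0.0866, 0.0151]
tool_rot: [0.003, 0.653, 0.758, 0.002]
contact_force: [11.2, -1.6, -12.9]
gripper_width: 0.192
grasp_force: 71.8
home
244 239.7 156 [-68. -59.] | 245 240.5 420 [-68.5 -63. ] | 246 241.0 451 [-68.1 -66.2] | 247 242.5 154 [-70.5 -72. ] | 249 227.2 65 [-21.2 -30.7] | 250 227.5 146 [-20.2 -33.4] | 251 228.3 185 [-20.7 -37.6] | 252 228.9 204 [-20.9 -41.5] | 253 229.3 205 [-20.4 -44.6] | 254 230.0 230 [-20.6 -48.5] | 255 230.4 225 [-20.2 -51.7] | 256 230.8 198 [-19.4 -54.5] | 260 221.4 124 [ 19.1 -33.1] | 261 221.2 201 [ 21.9 -34.3] | 
now
239 233.6 107 [-59.2 -31.9] | 240 234.1 150 [-58.8 -35.2] | 241 234.8 191 [-59.2 -39.2] | 242 235.3 200 [-58.8 -42.5] | 243 236.0 233 [-58.9 -46.2] | 244 237.7 405 [-62.  -52.9] | 245 239.4 639 [-65.4 -59.9] | 246 239.8 618 [-64.8 -62.8] | 247 241.0 168 [-66.4 -68. ] | 256 220.3 76 [ 15.2 -21.9] | 257 220.3 111 [ 17.  -23.9] | 258 220.6 138 [ 18.  -26.7] | 259 220.9 191 [ 18.9 -29.6] | 260 221.2 207 [ 19.9 -32.4] | 261 221.2 213 [ 21.9 -34.3] | 
-20 [[249.1, 226.9], [251.8, 228.5], [254.6, 230.1], [256.8, 231.4]]
-60 [[238.3, 233.4], [241.0, 235.1], [243.7, 236.8], [246.0, 238.2]]
-62 [[237.7, 233.8], [240.4, 235.4], [243.2, 237.1], [245.4, 238.5]]
-64 [[237.1, 234.1], [239.9, 235.8], [242.6, 237.5], [244.9, 238.9]]
-66 [[236.6, 234.4], [239.3, 236.1], [242.1, 237.8], [244.3, 239.2]]
[ 0.4618 -0.0866  0.0152] [ 11.5  -2.5 -12.1]
```

```bash
python3 - <<'E'
from h import *
u=np.array([np.cos(.148),np.sin(.148)]); v=np.array([-u[1],u[0]]); F=np.array([.6288,-.0605])-.07*u
f=lambda P:(np.array([(P[:2]-F)@u,(P[:2]-F)@v])*1000).round(1)
b=Cam("side")
print("block front-bottom",f(b.ray((243,247.5),.012)),f(b.ray((248.75,244),.012)))
# synthesis: fin (3 x W y, z zb..34) vs home brass mask, free x,y,zb
old=np.load("side4.npy"); hsv=cv2.cvtColor(old,cv2.COLOR_RGB2HSV).astype(int)
m=np.zeros((384,512),np.float32); s=np.clip((hsv[...,1]-45)/80.,0,1)*((hsv[...,0]>=7)&(hsv[...,0]<=35)); m[236:246,241:249]=s[236:246,241:249]
for W in(.004,.006,.008):
  best=None
  for x in np.arange(-70,-56,1):
    for y in np.arange(-62,-52,1):
      for zb in(.016,.02,.024):
        c=np.r_[F+x/1000*u+y/1000*v]; r=rast(b.proj(box(c[0],c[1],.148,(.003,W,.034-zb),zb)))
        i=np.minimum(r,m).sum()/np.maximum(r,m).sum()
        if best is None or i>best[0]: best=(round(float(i),3),x,y,zb)
  print(W,best)
E
python3 -m crank '[{"delta_rot":[0,0,0],"xyz":[0,-0.002,0],"fingers":1},{"delta_rot":[0,0,0],"xyz":[0,-0.0035,0],"fingers":1},{"delta_rot":[0,0,0],"xyz":[0,-0.0035,0],"fingers":1},{"delta_rot":[0,0,0],"xyz":[0,-0.0035,0],"fingers":1},{"delta_rot":[0,0,0],"xyz":[0,-0.0035,0],"fingers":1}]'
```

```text
block front-bottom [-72.2 -59.7] [-51.9 -60.3]
0.004 (0.725, np.int64(-62), np.int64(-58), 0.02)
0.006 (0.76, np.int64(-62), np.int64(-58), 0.02)
0.008 (0.737, np.int64(-62), np.int64(-59), 0.02)
t: 26.15
eef_pos: [0.4583, -0.0872, 0.0151]
tool_rot: [0.003, 0.653, 0.758, 0.002]
contact_force: [11.7, -1.6, -12.9]
gripper_width: 0.192
grasp_force: 71.7
```

The block centre and the fin fit agree: the mark is at −62. I check the pointer, the settling and the column.

```bash
python3 -m crank '[{"delta_rot":[0,0,0],"xyz":[0,0.0005,0],"fingers":1},{"delta_rot":[0,0,0],"xyz":[0,0.0005,0],"fingers":1},{"delta_rot":[0,0,0],"xyz":[0,0.0005,0],"fingers":1},{"delta_rot":[0,0,0],"xyz":[0,0.0005,0],"fingers":1},{"delta_rot":[0,0,0],"xyz":[0,0.0005,0],"fingers":1},{"delta_rot":[0,0,0],"xyz":[0,0.0005,0],"fingers":1}]'; python3 - <<'E'
from m2 import *
u=np.array([np.cos(.148),np.sin(.148)]); v=np.array([-u[1],u[0]]); F=np.array([.6288,-.0605])-.07*u
b=cams[1]; hsv=cv2.cvtColor(b.img,cv2.COLOR_RGB2HSV)[225:245,232:262].astype(int); w=((hsv[...,0]>=7)&(hsv[...,0]<=35))*np.clip(hsv[...,1]-45,0,100)
for c in range(5,12):
    s=w[:,c]
    if s.sum()>60:
        r=(s*np.arange(20)).sum()/s.sum(); P=b.ray((c+232,225+r),.034)[:2]-F; print(c+232,(np.array([P@u,P@v])*1000).round(1))
look("thin_carton",(.09,.056,.03),.118,(.6285,-.06))
o=telemetry.get_obs();print(o["t"],np.round(o["eef_pos"],4),np.round(o["contact_force"],1),np.abs(o["joint_vel"]).max())
E
```

```text
t: 26.75
eef_pos: [0.4588, -0.0872, 0.0151]
tool_rot: [0.004, 0.653, 0.757, 0.002]
contact_force: [11.4, -2.5, -12.6]
gripper_width: 0.188
grasp_force: 71.7
238 [-62.6 -31.7]
239 [-61.4 -34.1]
240 [-62.  -38.5]
241 [-61.9 -42. ]
242 [-61.4 -45.1]
243 [-62.4 -49.8]
thin_carton ['top', 'side'] [ 0.6279 -0.0581  0.1674] [0.912 0.913]
thin_carton ['top'] [ 0.6279 -0.0567  0.1537] [0.928]
thin_carton ['side'] [ 0.6268 -0.0621  0.1848] [0.96]
26.95 [ 0.4588 -0.0872  0.0151] [ 10.8  -0.8 -12.9] 0.002221611124502223
```

The pointer is at −62, on the mark, and it and the column are still, so I hand in.

```bash
python3 -c "
from station import job
print(job.hand_in())"
```

```text
the job is handed in; nothing more can be done
None
```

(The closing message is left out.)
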